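# Vacuum leak test of a batch of marmalade jars

### The arm

A 7-joint arm with a two-finger parallel gripper is mounted at the origin on the work surface. World frame = base frame: x ahead of the robot, y to its left, z up, the work surface at z = 0. Lengths are in m, angles in degrees, forces in N, time in s.
With the tool pointing down it reaches from about 0.425 to 0.8 m from the base axis. Payload 8.3 kg.
Tool frame: the origin (TCP) lies midway between the tips of the shut fingers; the grasp point (between the pads) lies 19 mm behind it; z points along the fingers, y is the direction in which the jaws open and shut (so a half turn about z gives the same grasp; the last joint's range is limited). The gripper opens to 85 mm and grips with 20 to 120 N. Pads are 22 mm wide; open, the fingers measure 114 mm over their backs; the gripper's body (76 mm by 85 mm) begins 54 mm behind the grasp point. The pads swing forward as they close: fully open they stand 13 mm farther back than shut.
Start: joints at [-67.89, 21.967, 0.94, 78.501, -0.361, 79.538, -2.664], TCP at [0.271, 0.563, 0.231] pointing down, gripper open.
Joint ranges: [-169.22, 169.22], [-14.56, 117.87], [-87.37, 89.26], [10.42, 133.3], [-82.24, 262.24], [0.94, 117.77], [-172.7, 172.7]. Speed limits (degrees/s): [136.94, 136.94, 172.46, 172.46, 180, 180, 180].

### API

Orientations are given as [roll, pitch, yaw] about the fixed x, y, z axes, in that order (R = Rz(yaw) Ry(pitch) Rx(roll)).
In Python, from bench import sensors, eyes, job_done, trace gives the robot as it stands.
- The arm moves only by the shell command python3 -m inch 'ROWS'. ROWS is JSON, a list of rows, each a list of 3 entries, a list of its own where there are three numbers: the shift along the world's x, y, z in cm, then the turn, a rotation vector about the world's x, y, z in rad, then the finger opening in cm, from 0 to 8.54. In form: [[[tx, ty, tz], [wx, wy, wz], hand], ...]. A call has 1 to 20 rows; each row is the pose to reach, as a shift and turn from the pose commanded when the call began; what a row does not reach only later rows make up. A row lasts 1/12 s, in which the tool goes at most 41.7 mm and 7.16 degrees, less where a joint would pass 70% of its speed; a pose out of reach is approached as far as the arm can. A call with a gripper value outside its range is refused whole. The fingers move at their own pace and stop on an object; the grip force is fixed at half the most. Time passes only in rows, so rows that repeat a pose let the fingers close. It gives the time, the measured TCP pose, the force and the opening at its end, in the units of the state.
- sensors.sense(): the state, without advancing time (a new reading comes with each control period).
- eyes.read_camera(name): name is "side" or "top" or "wrist"; returns the picture (400x640x3 uint8, red, green, blue); there is no depth.
- eyes.camera_params(name): a dict with "camera_matrix" (3x3 intrinsics, pixels), "rvec" (rotation vector, rad) and "tvec" (3), from world to camera coordinates, as OpenCV has them. Camera axes: x right, y down, z forward; pixel columns grow to the right and rows downward; lengths in m; the calibration is good to about 2 mm. A picture is of the moment at which its call begins: read the wrist's pose just before it. camera_params takes no time and is no camera call; for the wrist camera it gives the pose at the moment of the call.
- job_done(): hands the job in, once; it reports no verdict.
Trained networks look in the newest picture that a camera, given by its name, has taken for a name from the list of things; names that differ only in an ending like _2 or _b are one class to them, and where a whole thing is asked for, a point or a joint stands for the part that bears it (a point fixed in the world has none). Each returns a list of dicts, best first, with "conf" (0 to 1); they miss things now and then, are a little off and sometimes report something else, mostly with a low value. They report only what shows in the picture. A call takes as long as a camera call. They do not tell look-alikes from the thing itself.
- trace(camera, target): "region" (400x640 bool, what is visible of it) and "extent" ([left, top, width, height] in pixels, round what is visible of it).
The state is a dict: "clock": time; "joint_positions": joint angles; "joint_vel": joint speeds; "joint_efforts": joint torques, N m; "tool_pos": TCP position; "orientation": TCP orientation; "wrist_force": force on the tool from outside, world axes, zero at the start; "wrist_torque": the same for the moment, N m; "finger_gap": finger opening in m.
Only numpy, scipy, OpenCV 4.12 (cv2) and the standard library are available. Lean on these libraries where they do the work, as an engineer would, in place of code of your own. Each camera call takes 0.05 s, during which the arm holds its last target.

### The job

Run the seal test on this batch: stand every loose marmalade jar on the bench (not those packed in crates) upright in the grey test chamber, lay the lid squarely on the chamber, and turn all three clamp knobs clockwise to their end stops. Only then turn the yellow key clockwise fully to START, hold it there for about half a second, and let it spring back to RUN. Leave the chamber closed and clamped, and leave the other things on the bench where they are.

Things in the scene. Friction and masses are not known exactly. Their poses are not given: they have to be found in the camera images.
- chamber_rim (a point): Fixed grey open-topped chamber, outside 140 (x) x 228 (y) x 93 mm high, ringed by three posts with clamp knobs up to 158 mm high. Point: centre of the opening at the level of the rim's top; y along the long side, z up. Walls 12 mm; opening 116 x 204 mm, 85 mm deep; three white discs on its floor at y = -66, 0, +66 mm (x = 0) show good places for jars.
- jar1_center (a point): Closed glass jar of orange marmalade with a black cap, 55 mm across and 72 mm high, 0.19 kg, standing on the table. Point: its centre, half-way up (36 mm above its underside). z is its upright axis. May be absent (None).
- jar2_center (a point): Closed glass jar of orange marmalade with a black cap, 55 mm across and 72 mm high, 0.19 kg, standing on the table. Point: its centre, half-way up (36 mm above its underside). z is its upright axis. May be absent (None).
- jar3_center (a point): Closed glass jar of orange marmalade with a black cap, 55 mm across and 72 mm high, 0.19 kg, standing on the table. Point: its centre, half-way up (36 mm above its underside). z is its upright axis. May be absent (None).
- lid_handle (a point): Loose chamber lid lying on the table: clear plate with blue border, 140 x 228 x 12 mm, 0.3 to 0.6 kg, black bar handle on top. Point: middle of the bar, 38 mm above the plate's underside. Bar 100 mm long along y (the plate's long side), 18 mm wide (x), 16 mm tall, 18 mm free under it. It lies flat on the chamber rim (no lip), either way round, edges flush with the chamber's outside.
- clamp_left (a joint): Captive clamp knob at the chamber's left end (+y), upright axis. 0 = fully open, grows clockwise seen from above, to its end stop at 2.4 rad = clamped, where its orange arm lies over the lid's edge (4 mm above the plate). Stays where it is left (about 0.08 N m of friction). Starts between 0 and 0.5.
- clamp_left_grip (a point): Grip point of that knob: on its axis, 3 mm above the middle of a black bar 50 mm long (along this x axis, which also points along the orange arm), 13 mm thick (y) and 32 mm tall; the arm (54 mm out from the axis) lies 26 mm or more below this point. x, y turn with the knob. To be gripped from above across its thickness; 2.4 rad needs more than one grasp.
- clamp_right (a joint): Captive clamp knob at the chamber's right end (-y), upright axis. 0 = fully open, grows clockwise seen from above, to its end stop at 2.4 rad = clamped, where its orange arm lies over the lid's edge (4 mm above the plate). Stays where it is left (about 0.08 N m of friction). Starts between 0 and 0.5.
- clamp_right_grip (a point): Grip point of that knob: on its axis, 3 mm above the middle of a black bar 50 mm long (along this x axis, which also points along the orange arm), 13 mm thick (y) and 32 mm tall; the arm (54 mm out from the axis) lies 26 mm or more below this point. x, y turn with the knob. To be gripped from above across its thickness; 2.4 rad needs more than one grasp.
- clamp_front (a joint): Captive clamp knob at the chamber's front (-x), upright axis. 0 = fully open, grows clockwise seen from above, to its end stop at 2.4 rad = clamped, where its orange arm lies over the lid's edge (4 mm above the plate). Stays where it is left (about 0.08 N m of friction). Starts between 0 and 0.5.
- clamp_front_grip (a point): Grip point of that knob: on its axis, 3 mm above the middle of a black bar 50 mm long (along this x axis, which also points along the orange arm), 13 mm thick (y) and 32 mm tall; the arm (54 mm out from the axis) lies 26 mm or more below this point. x, y turn with the knob. To be gripped from above across its thickness; 2.4 rad needs more than one grasp.
- key (a joint): Yellow key in the top of a small fixed grey box (80 x 80 x 70 mm), upright axis. 0 = RUN (black mark on the key at the green mark), 1.05 rad (end stop) = START (red mark); grows clockwise seen from above. A spring (0.024 N m at RUN, 0.15 N m at START) brings it back to RUN when let go.
- key_grip (a point): Grip point of the key: on its axis, 107 mm above the table, 3 mm above the middle of an upright bar 42 mm long (along this x axis), 10 mm thick (y) and 34 mm tall. x, y turn with the key.
- pad_pink: Bystander, loose, not to be disturbed: pink paper note pad, 76 x 76 x 14 mm. Origin at the centre of its underside.
- pad_green: Bystander, loose, not to be disturbed: green paper note pad, 76 x 76 x 18 mm. Origin at the centre of its underside.
- marker: Bystander, loose, not to be disturbed: white marker pen with black cap, 130 mm long, 17 mm thick, lying. Origin at the centre of its underside.
- tape: Bystander, loose, not to be disturbed: cardboard tape core, 90 mm across, 48 mm high, standing on end. Origin at the centre of its underside.
- caps: Bystander, loose, not to be disturbed: stack of three white jar caps, 55 mm across, 41 mm high. Origin at the centre of its underside.
- spray: Bystander, loose, not to be disturbed: white bottle with blue cap, 60 mm across, 170 mm high. Origin at the centre of its underside.
- spatula: Bystander, loose, not to be disturbed: spatula lying flat, about 250 mm long. Origin at the centre of its underside.
Things that resemble listed ones, but are neither listed nor needed, are in the scene too. What is shaped like the part that bears jar3_center but purple is not meant. Leave any turquoise look-alike of the part that bears jar2_center alone.

How it is judged:
By the outcome, as a careful person would: the job done as asked, in the order asked, and still so for the second after the job is handed in, with the robot touching nothing.
Of jar1, jar2, jar3 only 2 to 3 are there at a start; the rules pass over those that are not, and their reading is None.
At some moment in a run one of jar1, jar2, jar3 may be knocked a few centimetres aside while the robot is not near it.
It also fails if it takes over 200 s, if anything falls off the work surface, if the arm or the gripper's body presses on something with over 40 N, if the wrist force passes 120 N, or if a joint passes its speed limit or range.

## Working session

There is one attempt and no reset: what is moved stays moved. The work goes in short steps, Python scripts to look and compute and a shell command to move; the robot and the scene stay as the last step left them, time stands still between calls to the robot, and variables do not carry over. Pictures are saved under pics/ and viewed, and the job is handed in when it is done.

```bash
ls -la; mkdir -p pics; python3 - <<'E'
from bench import sensors, eyes
import cv2
print(sensors.sense())
for n in ("side","top","wrist"):
    p=eyes.camera_params(n); print(n,p)
    im=eyes.read_camera(n); cv2.imwrite(f"pics/{n}0.png",im[:,:,::-1])
E
```

```text
total 12
drwxr-xr-x  3 agent agent 4096 Dec  7 13:23 .
drwxr-xr-x 23 root  root  4096 Dec  7 13:23 ..
drwxr-xr-x  2 agent agent 4096 Dec  7 13:23 pics
{'clock': 0.0, 'joint_positions': array([-67.89093694,  22.01437312,   0.94027149,  78.56023846,
        -0.35895128,  79.53692607,  -2.66338573]), 'joint_vel': array([ 0.06183389, -0.03279283,  0.0035832 , -0.07635646,  0.00413414,
        0.04391948, -0.00238019]), 'joint_efforts': array([ 6.54301402e-04, -6.27587485e+01,  8.44196957e-01, -3.71820188e+01,
        1.64062832e-02,  1.41377823e-02, -2.58907136e-05]), 'tool_pos': array([0.27095131, 0.56267523, 0.23029718]), 'orientation': array([-1.79891444e+02,  4.62803396e-03,  1.54289973e+02]), 'wrist_force': array([-0.08511568, -0.14169568,  0.2564167 ]), 'wrist_torque': array([-0.00559903, -0.00106661,  0.02025671]), 'finger_gap': 0.0853567834574979}
side {'camera_matrix': array([[510.76262546,   0.        , 323.11084786],
       [  0.        , 510.76262546, 195.71276258],
       [  0.        ,   0.        ,   1.        ]]), 'rvec': array([ 2.36546184, -0.57686103,  0.1898545 ]), 'tvec': array([-0.45012784,  0.2796007 ,  1.58441499])}
top {'camera_matrix': array([[463.67617409,   0.        , 315.35589392],
       [  0.        , 463.67617409, 194.88894727],
       [  0.        ,   0.        ,   1.        ]]), 'rvec': array([ 2.18120388, -2.15537074,  0.11744557]), 'tvec': array([0.04231938, 0.52976526, 1.33877427])}
wrist {'camera_matrix': array([[358.64265004,   0.        , 319.82618692],
       [  0.        , 358.64265004, 200.25428667],
       [  0.        ,   0.        ,   1.        ]]), 'rvec': array([-2.45141621, -1.53911848, -0.21436498]), 'tvec': array([-0.62474036, -0.0351121 ,  0.379153  ])}
```

View pics/top0.png

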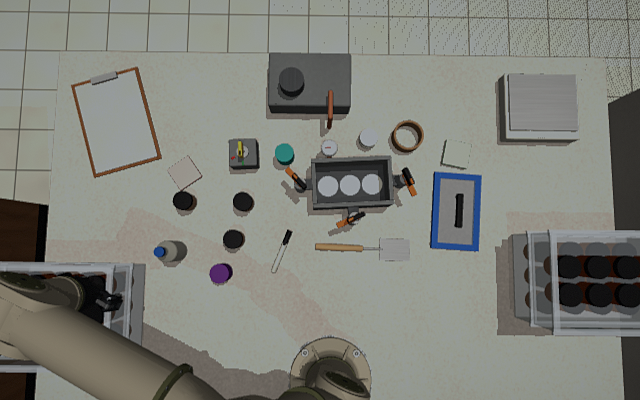

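View pics/side0.png

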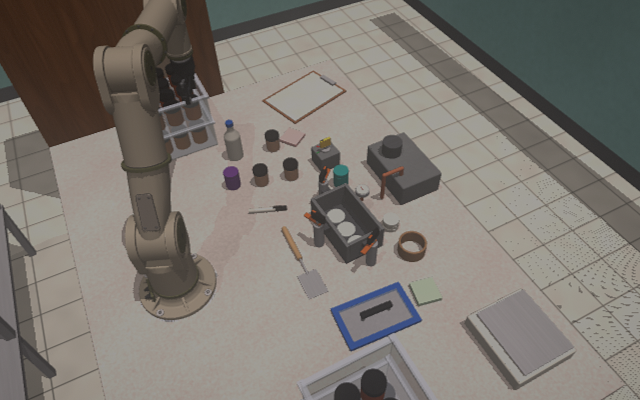

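View pics/wrist0.png

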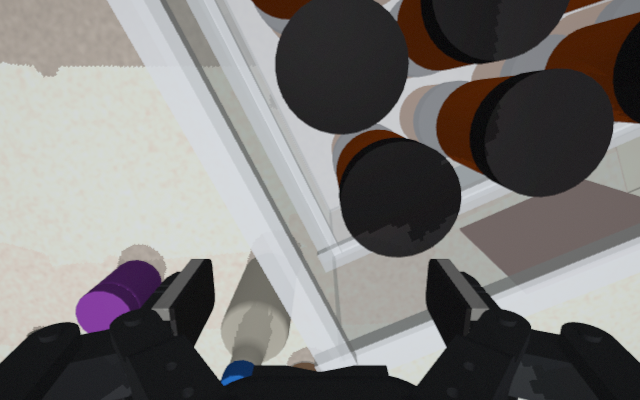

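The top view shows three loose black-capped jars at about (184,201), (243,202) and (233,240). The look-alikes are purple at (221,273) and turquoise at (285,154). The chamber is at (350,183), the lid at (456,212) and the key at (241,150). Next I'll measure them.

```bash
cat > h.py <<'E'
import numpy as np, cv2
from bench import sensors, eyes, trace
def cam(n):
    p=eyes.camera_params(n); R=cv2.Rodrigues(np.array(p["rvec"]))[0]
    return np.array(p["camera_matrix"]),R,np.array(p["tvec"]).ravel()
def p2w(n,uv,z,c=None):
    K,R,t=c or cam(n); uv=np.atleast_2d(uv).astype(float)
    d=np.c_[uv,np.ones(len(uv))]@np.linalg.inv(K).T@R; o=-R.T@t
    return o+d*((z-o[2])/d[:,2])[:,None]
def w2p(n,X,c=None):
    K,R,t=c or cam(n); q=(np.atleast_2d(X)@R.T+t)@K.T
    return q[:,:2]/q[:,2:]
def shot(n,name,crop=None,k=1):
    im=eyes.read_camera(n); v=im[:,:,::-1].copy()
    if crop: x0,y0,x1,y1=crop; v=v[y0:y1,x0:x1]
    if k!=1: v=cv2.resize(v,None,fx=k,fy=k,interpolation=cv2.INTER_CUBIC)
    cv2.imwrite(f"pics/{name}.png",v); return im
E
python3 - <<'E'
from h import *
im=shot("top","topA",(150,90,310,290),4) if 0 else None
im=shot("top","topB",(220,120,500,265),2.8)
v=im[:,:,::-1]; cv2.imwrite("pics/topA.png",cv2.resize(v[125:285,150:310],None,fx=3.7,fy=3.7,interpolation=cv2.INTER_CUBIC))
for t in ["jar1_center","lid_handle","clamp_left_grip","clamp_front_grip","clamp_right_grip","key_grip"]:
    for r in trace("top",t):
        m=r["region"]; ys,xs=np.nonzero(m); print(t,round(r["conf"],2),r["extent"],xs.mean().round(1),ys.mean().round(1))
# rim estimate check: chamber
E
```

```text
jar1_center 0.61 [173.0, 190.5, 23.6, 19.6] 184.9 200.6
lid_handle 0.67 [428.6, 172.8, 50.6, 73.8] 455.4 210.6
clamp_left_grip 0.73 [285.2, 168.3, 20.1, 18.7] 295.0 176.9
clamp_left_grip 0.28 [170.7, 187.8, 25.2, 21.5] 184.9 200.6
clamp_front_grip 0.74 [336.0, 208.7, 27.9, 18.9] 350.6 218.7
clamp_front_grip 0.37 [169.2, 156.7, 32.7, 35.0] 184.4 172.2
clamp_right_grip 0.72 [401.7, 167.5, 18.4, 27.7] 408.5 180.6
key_grip 0.54 [240.3, 142.7, 3.2, 12.0] 240.2 149.5
key_grip 0.51 [173.3, 187.2, 21.9, 24.5] 184.9 200.6
```

View pics/topA.png

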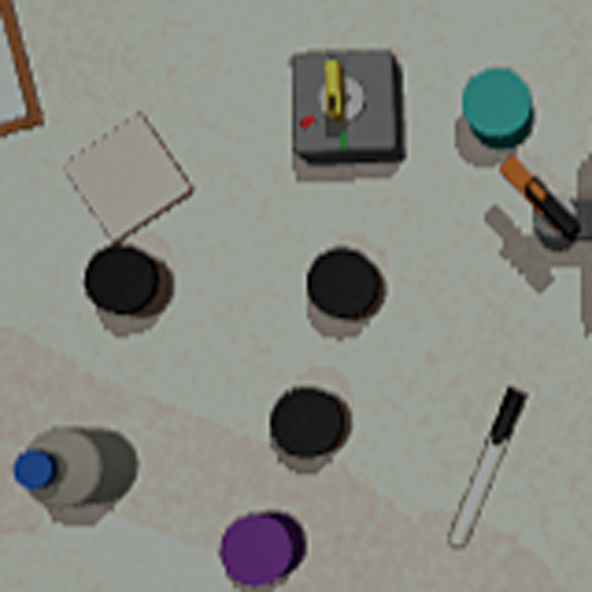

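View pics/topB.png

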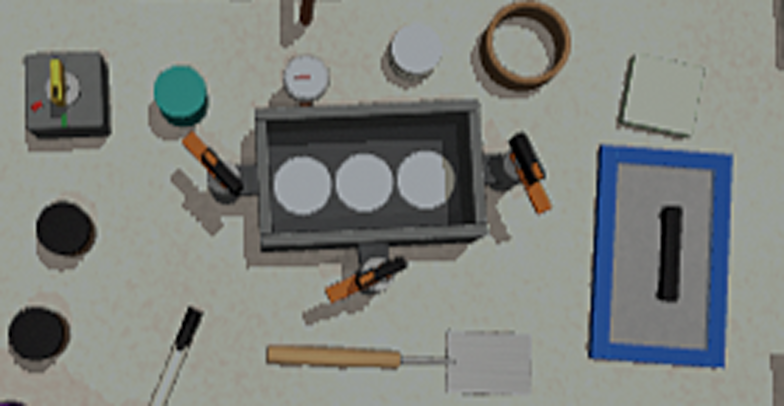

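```bash
cat >> h.py <<'E'
def jars(im):
    g=im.max(2); m=(g<48).astype(np.uint8); out=[]
    c=cam("top")
    n,l,s,ce=cv2.connectedComponentsWithStats(m)
    for i in range(1,n):
        x,y,w,h,a=s[i]
        if 200<a<600 and 14<w<30 and 14<h<30 and 100<x<440 and 100<y<300:
            cs=max(cv2.findContours((l==i).astype(np.uint8),0,1)[0],key=len)
            (ex,ey),ax,_=cv2.fitEllipse(cs)
            out.append((round(ex,1),round(ey,1),np.round(ax,1),p2w("top",(ex,ey),.072,c)[0].round(4)))
    return out
E
python3 - <<'E'
from h import *
im=eyes.read_camera("top")
for j in jars(im): print(j)
c=cam("top")
f=lambda P,z:p2w("top",np.array(P)/2.8+[220,120],z,c).round(4)
hsv=cv2.cvtColor(im,cv2.COLOR_RGB2HSV)
D=[]
g=im.min(2)
m=np.zeros_like(g); m[155:212,310:392]=(g[155:212,310:392]>150)
n,l,s,ce=cv2.connectedComponentsWithStats(m.astype(np.uint8))
for i in range(1,n):
    if s[i,4]>100: print("disc",s[i],ce[i],p2w("top",ce[i],.008,c)[0].round(4))
print("rim",f([(257,110),(478,100),(485,238),(262,250)],.093))
print("knobs grips (z~.145)",f([(217,172),(378,273),(524,157)],.158))
# blue
m=((hsv[...,0]>100)&(hsv[...,0]<125)&(hsv[...,1]>120)).astype(np.uint8)
cs=max(cv2.findContours(m,0,1)[0],key=cv2.contourArea); r=cv2.minAreaRect(cs); b=cv2.boxPoints(r); print("lid",p2w("top",b,.012,c).round(4))
print("handle",f([(669,207),(671,300)],.046))
print("key",f([(58,80)],.120), f([(30,55),(100,53),(105,130),(35,137)],.07))
print("spray",p2w("top",[(160,252)],.17,c), "gauge", f([(305,77)],.05))
E
```

```text
(182.8, 200.3, array([17.7, 19.8]), array([0.5046, 0.4258, 0.072 ]))
(242.6, 201.5, array([17.5, 20. ]), array([0.503 , 0.2556, 0.072 ]))
(232.7, 238.9, array([17.9, 19.6]), array([0.3969, 0.2805, 0.072 ]))
disc [362 175  17  19 263] [370.63878327 183.9391635 ] [ 0.5664 -0.1168  0.008 ]
disc [318 177  20  19 294] [327.64965986 185.89115646] [0.5589 0.0121 0.008 ]
disc [340 176  20  19 295] [349.6440678  184.84067797] [ 0.5629 -0.0539  0.008 ]
rim [[ 0.6235  0.06    0.093 ]
 [ 0.6365 -0.1634  0.093 ]
 [ 0.4965 -0.1697  0.093 ]
 [ 0.4818  0.0533  0.093 ]]
knobs grips (z~.145) [[ 0.551   0.097   0.158 ]
 [ 0.4564 -0.057   0.158 ]
 [ 0.5691 -0.1964  0.158 ]]
lid [[ 0.377  -0.2908  0.012 ]
 [ 0.6049 -0.3053  0.012 ]
 [ 0.5996 -0.4496  0.012 ]
 [ 0.3718 -0.4327  0.012 ]]
handle [[ 0.5352 -0.3693  0.046 ]
 [ 0.4386 -0.3694  0.046 ]]
key [[0.6462 0.2575 0.12  ]] [[0.6824 0.2953 0.07  ]
 [0.6854 0.2231 0.07  ]
 [0.605  0.2159 0.07  ]
 [0.5969 0.2875 0.07  ]]
spray [[0.35980652 0.45146191 0.17      ]] gauge [[0.6671 0.0105 0.05  ]]
```

Centres by top-camera measurement:

| Thing | Position (m) | Yaw / axis |
|---|---|---|
| Jar A | (.505, .426) | |
| Jar B | (.503, .256) | |
| Jar C | (.397, .281) | |
| Chamber | ≈(.560, -.055) | ≈3.5° |
| Lid | (.488, -.369) | long axis ≈-4° from x |

The sizes check out: lid 228 x 143 mm, discs 66 mm apart. I'll move above jar A.

```bash
python3 -m inch '[[[23.4,-13.7,0],[0,0,-1.061],7.5],[[23.4,-13.7,0],[0,0,-1.061],7.5],[[23.4,-13.7,0],[0,0,-1.061],7.5],[[23.4,-13.7,0],[0,0,-1.061],7.5],[[23.4,-13.7,0],[0,0,-1.061],7.5],[[23.4,-13.7,0],[0,0,-1.061],7.5],[[23.4,-13.7,0],[0,0,-1.061],7.5],[[23.4,-13.7,0],[0,0,-1.061],7.5],[[23.4,-13.7,0],[0,0,-1.061],7.5],[[23.4,-13.7,0],[0,0,-1.061],7.5],[[23.4,-13.7,0],[0,0,-1.061],7.5],[[23.4,-13.7,0],[0,0,-1.061],7.5]]'
python3 - <<'E'
from h import *
print(sensors.sense()["joint_positions"].round(1))
im=shot("wrist","w1")
print(w2p("wrist",[[.5046,.4258,.072],[.5046,.4258,0]]))
E
```

```text
clock: 1.55
tool_pos: [0.5047, 0.4266, 0.2313]
orientation: [-180.0, -0.0, 93.7]
wrist_force: [-0.6, 0.1, 0.7]
finger_gap: 0.0747
[-54.2  27.   17.   72.6  -7.7  81.4 -34.1]
[[319.63162811 183.55116219]
 [319.6698905  167.68615851]]
```

View pics/w1.png

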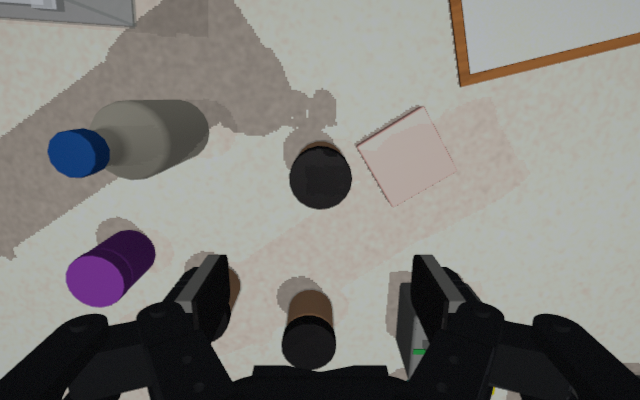

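The wrist view shows the jar A cap at (320,178), against (320,184) predicted, so it is about 5 mm further in +y. I'll refine it with an ellipse fit.

```bash
cat >> h.py <<'E'
def wjar(im,z=.072,box=(150,60,500,260)):
    x0,y0,x1,y1=box; g=im.max(2); m=np.zeros_like(g); m[y0:y1,x0:x1]=g[y0:y1,x0:x1]<60
    n,l,s,ce=cv2.connectedComponentsWithStats(m.astype(np.uint8)); c=cam("wrist")
    for i in range(1,n):
        if s[i,4]>1200:
            cs=max(cv2.findContours((l==i).astype(np.uint8),0,1)[0],key=len)
            (ex,ey),ax,_=cv2.fitEllipse(cs); print(round(ex,1),round(ey,1),np.round(ax,1),p2w("wrist",(ex,ey),z,c)[0].round(4))
E
python3 - <<'E'
from h import *
wjar(eyes.read_camera("wrist"))
im=eyes.read_camera("top")
for j in jars(im): print(j)
E
```

```text
320.1 177.0 [60.6 62.3] [0.5047 0.4316 0.072 ]
(182.7, 200.3, array([17.8, 19.8]), array([0.5045, 0.4261, 0.072 ]))
(242.5, 201.6, array([17.4, 19.7]), array([0.5029, 0.2558, 0.072 ]))
(232.8, 238.9, array([17.8, 19.5]), array([0.3968, 0.2803, 0.072 ]))
```

```bash
python3 -m inch '[[[0,0.5,-5],[0,0,0],7.5],[[0,0.5,-9],[0,0,0],7.5],[[0,0.5,-13],[0,0,0],7.5],[[0,0.5,-17],[0,0,0],7.5],[[0,0.5,-20],[0,0,0],7.5],[[0,0.5,-20],[0,0,0],7.5],[[0,0.5,-20],[0,0,0],4.5],[[0,0.5,-20],[0,0,0],4.5],[[0,0.5,-20],[0,0,0],4.5],[[0,0.5,-20],[0,0,0],4.5],[[0,0.5,-20],[0,0,0],4.5],[[0,0.5,-20],[0,0,0],4.5]]'
python3 - <<'E'
from h import *
shot("wrist","w2")
E
```

```text
clock: 2.7
tool_pos: [0.5063, 0.4321, 0.0337]
orientation: [179.8, -0.2, 93.5]
wrist_force: [-0.5, 0.0, 6.1]
finger_gap: 0.054
```

View pics/w2.png

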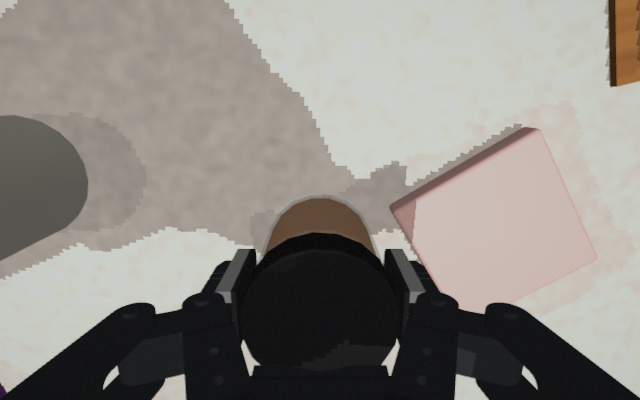

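```bash
python3 -m inch '[[[0,0,4],[0,0,0],4.5],[[0,0,8],[0,0,0],4.5],[[0,0,12],[0,0,0],4.5],[[0,0,16],[0,0,0],4.5],[[0,-2,20.5],[0,0,0],4.5],[[5.9,-55,20.5],[0,0,0],4.5],[[5.9,-55,20.5],[0,0,0],4.5],[[5.9,-55,20.5],[0,0,0],4.5],[[5.9,-55,20.5],[0,0,0],4.5],[[5.9,-55,20.5],[0,0,0],4.5],[[5.9,-55,20.5],[0,0,0],4.5],[[5.9,-55,20.5],[0,0,0],4.5],[[5.9,-55,20.5],[0,0,0],4.5],[[5.9,-55,20.5],[0,0,0],4.5],[[5.9,-55,20.5],[0,0,0],4.5],[[5.9,-55,20.5],[0,0,0],4.5],[[5.9,-55,20.5],[0,0,0],4.5],[[5.9,-55,20.5],[0,0,0],4.5],[[5.9,-55,20.5],[0,0,0],4.5],[[5.9,-55,20.5],[0,0,0],4.5]]'
python3 - <<'E'
from h import *
im=shot("wrist","w3")
C=np.array([.561,-.0545]);a=np.radians(3.5);ux=np.array([np.cos(a),np.sin(a)]);uy=np.array([-np.sin(a),np.cos(a)])
v=im[:,:,::-1].copy()
for sx in(-58,58,-70,70):
  for sy in (-102,102,-114,114):
    p=C+ux*sx/1e3+uy*sy/1e3
    q=w2p("wrist",[[*p,.093]])[0]; cv2.circle(v,(int(q[0]),int(q[1])),3,(0,255,0),-1)
for d in (-66,0,66):
    q=w2p("wrist",[[*(C+uy*d/1e3),.008]])[0]; cv2.circle(v,(int(q[0]),int(q[1])),3,(0,0,255),-1)
cv2.imwrite("pics/w3.png",v)
E
```

```text
clock: 4.42
tool_pos: [0.5635, -0.1226, 0.2368]
orientation: [180.0, 0.1, 93.1]
wrist_force: [-0.2, 1.1, -1.3]
finger_gap: 0.0539
```

View pics/w3.png

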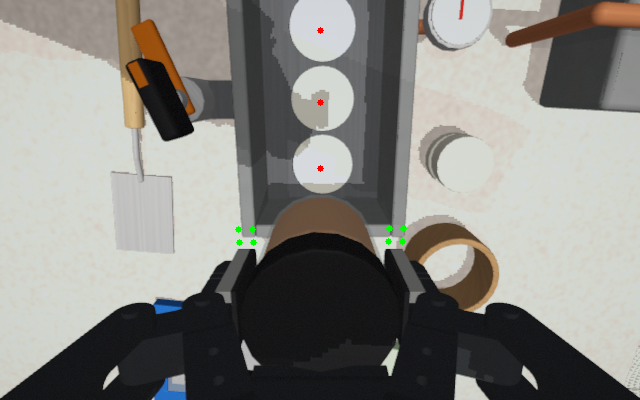

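```bash
cat >> h.py <<'E'
def overlay(name,C,yaw):
    im=eyes.read_camera("wrist"); c=cam("wrist")
    C=np.array(C);a=np.radians(yaw);ux=np.array([np.cos(a),np.sin(a)]);uy=np.array([-np.sin(a),np.cos(a)])
    v=im[:,:,::-1].copy()
    for sx,sy in((58,102),(70,114)):
        P=[[*(C+ux*sx*i/1e3+uy*sy*j/1e3),.093] for i,j in((-1,-1),(-1,1),(1,1),(1,-1))]
        cv2.polylines(v,[np.int32(w2p("wrist",P,c))],True,(0,255,0),1)
    for d in (-66,0,66):
        q=w2p("wrist",[[*(C+uy*d/1e3),.008]],c)[0]; cv2.circle(v,(int(q[0]),int(q[1])),3,(0,0,255),-1)
    cv2.imwrite(f"pics/{name}.png",v)
    g=im.min(2); m=np.zeros_like(g); m[:230,250:400]=g[:230,250:400]>165
    n,l,s,ce=cv2.connectedComponentsWithStats(m.astype(np.uint8))
    for i in range(1,n):
        if s[i,4]>1000: print("disc",s[i],ce[i].round(1),p2w("wrist",ce[i],.008,c)[0].round(4))
    return im
E
python3 - <<'E'
from h import *
overlay("w4",(.564,-.051),3.5); print(sensors.sense()["tool_pos"],sensors.sense()["joint_vel"].round(2))
E
```

```text
disc [ 290    0   65   65 3513] [322.   30.2] [0.5584 0.0135 0.008 ]
disc [ 293   69   60   65 2021] [328.1  96.3] [ 0.5681 -0.046   0.008 ]
disc [ 292  138   60   56 2606] [322.  166.2] [ 0.5664 -0.1166  0.008 ]
[ 0.5641244  -0.11823428  0.23642492] [-1.39 -0.01 -1.07  0.24  0.04 -0.04 -0.05]
```

View pics/w4.png

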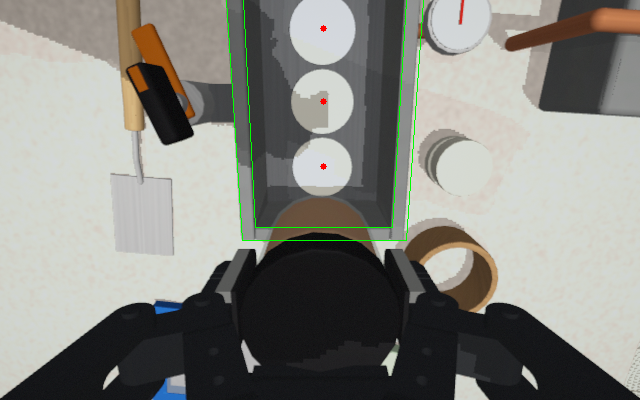

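```bash
python3 -m inch '[[[0.3,0.1,0],[0,0,0],4.5],[[0.3,0.1,-3],[0,0,0],4.5],[[0.3,0.1,-6],[0,0,0],4.5],[[0.3,0.1,-9],[0,0,0],4.5],[[0.3,0.1,-12],[0,0,0],4.5],[[0.3,0.1,-15],[0,0,0],4.5],[[0.3,0.1,-17],[0,0,0],4.5],[[0.3,0.1,-18.5],[0,0,0],4.5],[[0.3,0.1,-19],[0,0,0],4.5],[[0.3,0.1,-19.2],[0,0,0],4.5],[[0.3,0.1,-19.2],[0,0,0],4.5]]'
python3 - <<'E'
from h import *
s=sensors.sense();print(s["tool_pos"],s["wrist_force"],s["clock"]); shot("wrist","w5")
E
```

```text
clock: 5.43
tool_pos: [0.5677, -0.117, 0.0446]
orientation: [180.0, -0.0, 93.6]
wrist_force: [0.4, -0.5, -1.9]
finger_gap: 0.054
[ 0.56765776 -0.11698427  0.0446497 ] [ 0.37223608 -0.50947619 -1.87368634] 5.4333
```

View pics/w5.png

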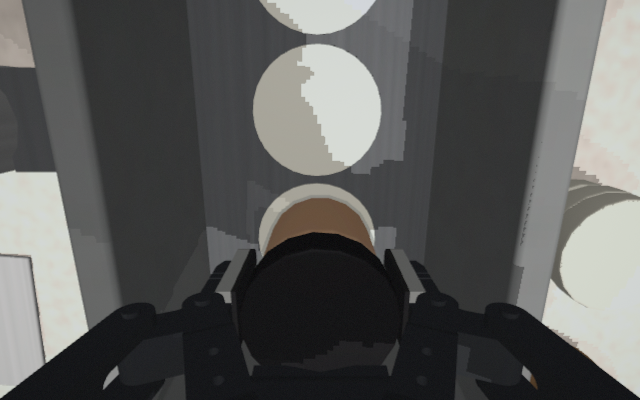

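The jar sits centred on its disc inside the chamber. I'll set it down, release, and lift towards jar B.

```bash
python3 -m inch '[[[0,0,-0.15],[0,0,0],4.5],[[0,0,-0.15],[0,0,0],4.5],[[0,0,-0.15],[0,0,0],6.8],[[0,0,-0.15],[0,0,0],6.8],[[0,0,-0.15],[0,0,0],6.8],[[0,0,-0.15],[0,0,0],6.8],[[0,0,3],[0,0,0],6.8],[[0,0,7],[0,0,0],6.8],[[0,0,11],[0,0,0],6.8],[[0,0,15],[0,0,0],6.8],[[0,0,19],[0,0,0],6.8],[[0,5,20],[0,0,0],6.8]]'
python3 -m inch '[[[-6.4,37,0],[0,0,0],7.5],[[-6.4,37,0],[0,0,0],7.5],[[-6.4,37,0],[0,0,0],7.5],[[-6.4,37,0],[0,0,0],7.5],[[-6.4,37,0],[0,0,0],7.5],[[-6.4,37,0],[0,0,0],7.5],[[-6.4,37,0],[0,0,0],7.5],[[-6.4,37,0],[0,0,0],7.5],[[-6.4,37,0],[0,0,0],7.5],[[-6.4,37,0],[0,0,0],7.5],[[-6.4,37,0],[0,0,0],7.5],[[-6.4,37,0],[0,0,0],7.5]]'
python3 - <<'E'
from h import *
print(sensors.sense()["tool_pos"])
im=shot("wrist","w6");wjar(im)
im=shot("top","t6")
for j in jars(im): print(j)
E
```

```text
clock: 6.48
tool_pos: [0.5687, -0.0873, 0.2507]
orientation: [179.4, 0.3, 92.7]
wrist_force: [0.9, -0.9, 1.2]
finger_gap: 0.068
clock: 7.48
tool_pos: [0.5033, 0.2926, 0.2423]
orientation: [-180.0, 0.0, 93.5]
wrist_force: [0.5, -1.3, -0.3]
finger_gap: 0.0746
[0.50325897 0.29264682 0.24225898]
202.6 180.7 [58.9 62.2] [0.3994 0.2846 0.072 ]
535.5 277.7 [141.  294.5] [0.7178 0.2068 0.072 ]
318.4 213.3 [56.8 58.2] [0.5043 0.2601 0.072 ]
(242.5, 201.6, array([17.4, 19.9]), array([0.503 , 0.2557, 0.072 ]))
```

View pics/w6.png

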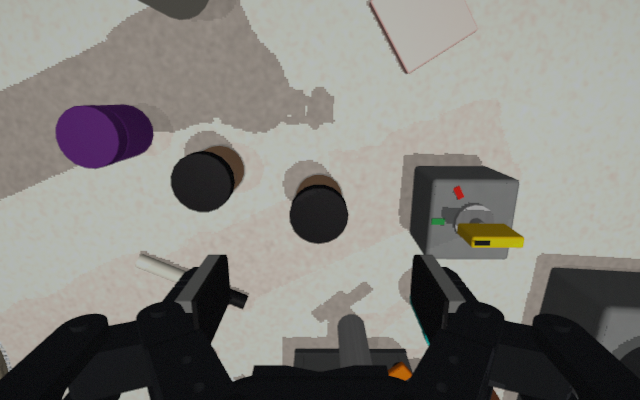

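View pics/t6.png

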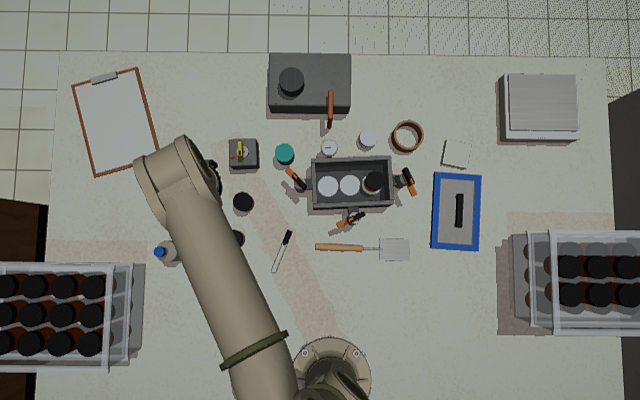

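Jar A stands in the chamber on its right disc. Jar B is at (.504,.260), so I'll grasp it.

```bash
python3 -m inch '[[[0.1,-3.3,-1],[0,0,0],7.5],[[0.1,-3.3,-5],[0,0,0],7.5],[[0.1,-3.3,-9],[0,0,0],7.5],[[0.1,-3.3,-13],[0,0,0],7.5],[[0.1,-3.3,-17],[0,0,0],7.5],[[0.1,-3.3,-20.9],[0,0,0],7.5],[[0.1,-3.3,-20.9],[0,0,0],7.5],[[0.1,-3.3,-20.9],[0,0,0],4.5],[[0.1,-3.3,-20.9],[0,0,0],4.5],[[0.1,-3.3,-20.9],[0,0,0],4.5],[[0.1,-3.3,-20.9],[0,0,0],4.5],[[0.1,-3.3,-20.9],[0,0,0],4.5],[[0.1,-3.3,-20.9],[0,0,0],4.5]]'
```

```text
clock: 8.67
tool_pos: [0.5056, 0.2607, 0.0358]
orientation: [179.8, -0.1, 93.5]
wrist_force: [-0.4, -0.6, 8.7]
finger_gap: 0.0535
```

```bash
python3 -m inch '[[[0,0,4],[0,0,0],4.5],[[0,0,8],[0,0,0],4.5],[[0,0,12],[0,0,0],4.5],[[0,0,16],[0,0,0],4.5],[[0,0,20],[0,0,0],4.5],[[5.8,-31.4,20],[0,0,0],4.5],[[5.8,-31.4,20],[0,0,0],4.5],[[5.8,-31.4,20],[0,0,0],4.5],[[5.8,-31.4,20],[0,0,0],4.5],[[5.8,-31.4,20],[0,0,0],4.5],[[5.8,-31.4,20],[0,0,0],4.5],[[5.8,-31.4,20],[0,0,0],4.5],[[5.8,-31.4,20],[0,0,0],4.5],[[5.8,-31.4,20],[0,0,0],4.5],[[5.8,-31.4,20],[0,0,0],4.5],[[5.8,-31.4,20],[0,0,0],4.5],[[5.8,-31.4,20],[0,0,0],4.5]]'
python3 - <<'E'
from h import *
overlay("w7",(.563,-.053),3.5); print(sensors.sense()["tool_pos"])
E
```

```text
clock: 10.08
tool_pos: [0.5621, -0.0524, 0.2336]
orientation: [180.0, -0.1, 93.6]
wrist_force: [0.4, 0.1, -1.3]
finger_gap: 0.0539
disc [ 341    0   59   40 2118] [371.   17.6] [0.6008 0.0926 0.008 ]
disc [ 292   71   60   65 1936] [326.7  97.5] [0.5646 0.0186 0.008 ]
disc [ 290  140   60   55 2557] [320.4 168.4] [ 0.5628 -0.0525  0.008 ]
[ 0.56214852 -0.0522546   0.23356886]
```

View pics/w7.png

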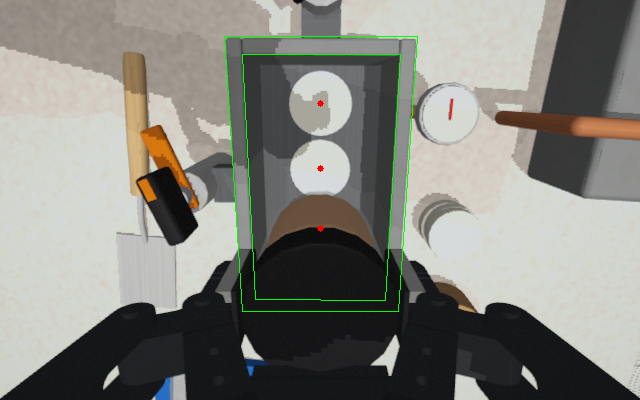

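The overlay fits the chamber well, with the rim and discs within about 2 px. I'll lower jar B onto the middle disc.

```bash
python3 -m inch '[[[0.1,0,-3],[0,0,0],4.5],[[0.1,0,-6],[0,0,0],4.5],[[0.1,0,-9],[0,0,0],4.5],[[0.1,0,-12],[0,0,0],4.5],[[0.1,0,-15],[0,0,0],4.5],[[0.1,0,-17],[0,0,0],4.5],[[0.1,0,-18.2],[0,0,0],4.5],[[0.1,0,-18.8],[0,0,0],4.5],[[0.1,0,-18.9],[0,0,0],4.5],[[0.1,0,-18.9],[0,0,0],4.5],[[0.1,0,-18.9],[0,0,0],6.6],[[0.1,0,-18.9],[0,0,0],6.6],[[0.1,0,-18.9],[0,0,0],6.6],[[0.1,0,-18.9],[0,0,0],6.6]]'
python3 - <<'E'
from h import *
shot("wrist","w8")
E
python3 -m inch '[[[0,0,4],[0,0,0],6.6],[[0,0,8],[0,0,0],6.6],[[0,0,12],[0,0,0],6.6],[[0,0,16],[0,0,0],6.6],[[0,0,20],[0,0,0],6.6],[[-16.4,36,20],[0,0,0],7.5],[[-16.4,36,20],[0,0,0],7.5],[[-16.4,36,20],[0,0,0],7.5],[[-16.4,36,20],[0,0,0],7.5],[[-16.4,36,20],[0,0,0],7.5],[[-16.4,36,20],[0,0,0],7.5],[[-16.4,36,20],[0,0,0],7.5],[[-16.4,36,20],[0,0,0],7.5],[[-16.4,36,20],[0,0,0],7.5],[[-16.4,36,20],[0,0,0],7.5],[[-16.4,36,20],[0,0,0],7.5],[[-16.4,36,20],[0,0,0],7.5]]'
python3 - <<'E'
from h import *
print(sensors.sense()["tool_pos"])
im=shot("wrist","w9");wjar(im)
E
```

```text
clock: 11.3
tool_pos: [0.5637, -0.054, 0.0452]
orientation: [179.9, -0.0, 93.5]
wrist_force: [0.4, 0.1, 0.5]
finger_gap: 0.0659
clock: 12.77
tool_pos: [0.3984, 0.3071, 0.2444]
orientation: [-180.0, 0.0, 93.7]
wrist_force: [0.3, -0.2, -0.1]
finger_gap: 0.0748
[0.3983546  0.30706818 0.24439791]
316.2 202.1 [57.  58.7] [0.3974 0.284  0.072 ]
```

View pics/w9.png

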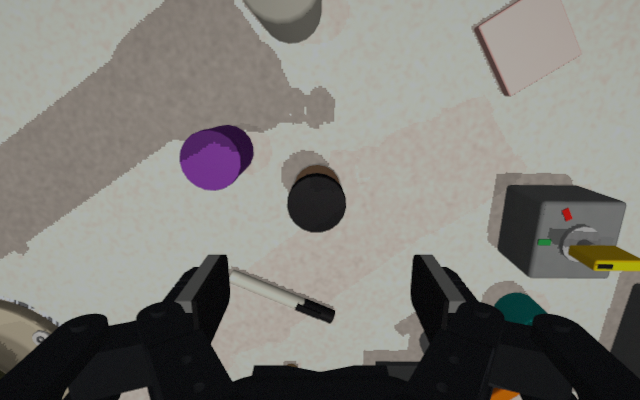

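View pics/w8.png

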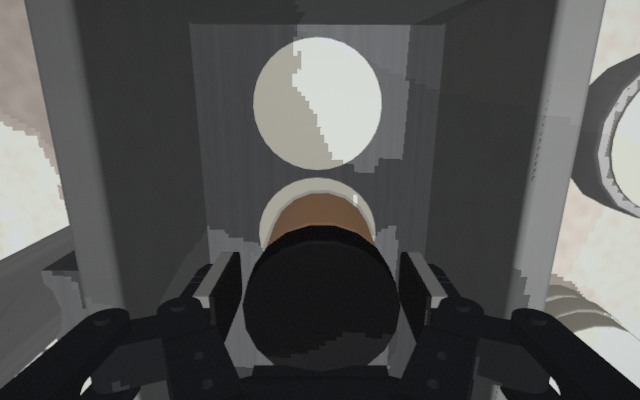

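```bash
python3 -m inch '[[[-0.1,-2.3,-1],[0,0,0],7.3],[[-0.1,-2.3,-5],[0,0,0],7.3],[[-0.1,-2.3,-9],[0,0,0],7.3],[[-0.1,-2.3,-13],[0,0,0],7.3],[[-0.1,-2.3,-17],[0,0,0],7.3],[[-0.1,-2.3,-20.9],[0,0,0],7.3],[[-0.1,-2.3,-20.9],[0,0,0],7.3],[[-0.1,-2.3,-20.9],[0,0,0],4.5],[[-0.1,-2.3,-20.9],[0,0,0],4.5],[[-0.1,-2.3,-20.9],[0,0,0],4.5],[[-0.1,-2.3,-20.9],[0,0,0],4.5],[[-0.1,-2.3,-20.9],[0,0,0],4.5],[[-0.1,-2.3,-20.9],[0,0,0],4.5]]'
```

```text
clock: 13.9
tool_pos: [0.3991, 0.2839, 0.0371]
orientation: [179.9, -0.1, 93.5]
wrist_force: [0.1, 0.2, 7.7]
finger_gap: 0.054
```

```bash
python3 -m inch '[[[0,0,4],[0,0,0],4.5],[[0,0,8],[0,0,0],4.5],[[0,0,12],[0,0,0],4.5],[[0,0,16],[0,0,0],4.5],[[0,0,20],[0,0,0],4.5],[[16,-27.3,20],[0,0,0],4.5],[[16,-27.3,20],[0,0,0],4.5],[[16,-27.3,20],[0,0,0],4.5],[[16,-27.3,20],[0,0,0],4.5],[[16,-27.3,20],[0,0,0],4.5],[[16,-27.3,20],[0,0,0],4.5],[[16,-27.3,20],[0,0,0],4.5],[[16,-27.3,20],[0,0,0],4.5],[[16,-27.3,20],[0,0,0],4.5],[[16,-27.3,20],[0,0,0],4.5],[[16,-27.3,20],[0,0,0],4.5],[[16,-27.3,20],[0,0,0],4.5],[[16,-27.3,20],[0,0,0],4.5]]'
python3 - <<'E'
from h import *
overlay("w10",(.563,-.053),3.5); print(sensors.sense()["tool_pos"])
E
```

```text
clock: 15.4
tool_pos: [0.5578, 0.0116, 0.2355]
orientation: [-180.0, -0.0, 93.6]
wrist_force: [0.4, -0.1, -1.7]
finger_gap: 0.0536
disc [ 261    0  131   58 4359] [315.2  19.8] [0.5449 0.1514 0.008 ]
disc [ 313   43   87   82 3323] [370.9  84.3] [0.6027 0.0974 0.008 ]
disc [ 291  142   60   49 2391] [320.9 166.2] [0.5589 0.0131 0.008 ]
[0.55782852 0.01137874 0.23557929]
```

View pics/w10.png

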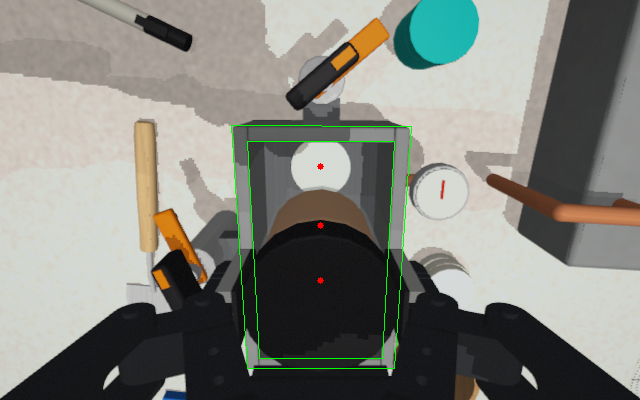

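```bash
python3 -m inch '[[[0.1,0,-3],[0,0,0],4.5],[[0.1,0,-6],[0,0,0],4.5],[[0.1,0,-9],[0,0,0],4.5],[[0.1,0,-12],[0,0,0],4.5],[[0.1,0,-15],[0,0,0],4.5],[[0.1,0,-17],[0,0,0],4.5],[[0.1,0,-18.2],[0,0,0],4.5],[[0.1,0,-18.8],[0,0,0],4.5],[[0.1,0,-19],[0,0,0],4.5],[[0.1,0,-19],[0,0,0],4.5],[[0.1,0,-19],[0,0,0],6.6],[[0.1,0,-19],[0,0,0],6.6],[[0.1,0,-19],[0,0,0],6.6],[[0.1,0,-19],[0,0,0],6.6]]'
python3 -m inch '[[[0,0,4],[0,0,0],6.6],[[0,0,8],[0,0,0],6.6],[[0,0,12],[0,0,0],6.6],[[0,0,16],[0,0,0],6.6],[[0,0,20],[0,0,0],6.6],[[-1.5,-6.4,23],[0,0,0],6.6],[[-1.5,-6.4,23],[0,0,0],6.6],[[-1.5,-6.4,23],[0,0,0],6.6],[[-1.5,-6.4,23],[0,0,0],6.6],[[-1.5,-6.4,23],[0,0,0],6.6]]'
python3 - <<'E'
from h import *
print(sensors.sense()["tool_pos"])
shot("side","s11",(250,120,450,320),3)
E
```

```text
clock: 16.62
tool_pos: [0.5598, 0.01, 0.0463]
orientation: [179.9, -0.0, 93.5]
wrist_force: [0.0, 0.6, 0.2]
finger_gap: 0.066
clock: 17.45
tool_pos: [0.5441, -0.0536, 0.2754]
orientation: [180.0, -0.0, 93.5]
wrist_force: [0.1, 0.5, -1.1]
finger_gap: 0.0661
[ 0.54409031 -0.05360072  0.27542921]
```

View pics/s11.png

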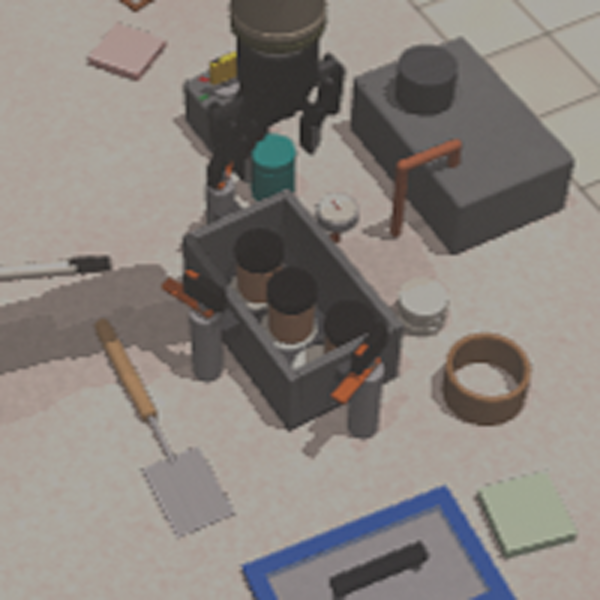

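All three jars stand in the chamber. I'll go to the lid now.

```bash
python3 -m inch '[[[-5.6,-31.5,-2],[0,0,1.44],5],[[-5.6,-31.5,-2],[0,0,1.44],5],[[-5.6,-31.5,-2],[0,0,1.44],5],[[-5.6,-31.5,-2],[0,0,1.44],5],[[-5.6,-31.5,-2],[0,0,1.44],5],[[-5.6,-31.5,-2],[0,0,1.44],5],[[-5.6,-31.5,-2],[0,0,1.44],5],[[-5.6,-31.5,-2],[0,0,1.44],5],[[-5.6,-31.5,-2],[0,0,1.44],5],[[-5.6,-31.5,-2],[0,0,1.44],5],[[-5.6,-31.5,-2],[0,0,1.44],5],[[-5.6,-31.5,-2],[0,0,1.44],5],[[-5.6,-31.5,-2],[0,0,1.44],5],[[-5.6,-31.5,-2],[0,0,1.44],5],[[-5.6,-31.5,-2],[0,0,1.44],5]]'
python3 - <<'E'
from h import *
s=sensors.sense();print(s["tool_pos"],s["joint_positions"].round(1))
im=shot("wrist","w12"); c=cam("wrist")
hsv=cv2.cvtColor(im,cv2.COLOR_RGB2HSV)
m=((hsv[...,0]>100)&(hsv[...,0]<125)&(hsv[...,1]>120)).astype(np.uint8)
cs=max(cv2.findContours(m,0,1)[0],key=cv2.contourArea); b=cv2.boxPoints(cv2.minAreaRect(cs)); w=p2w("wrist",b,.012,c); print(b.round(),w.round(4),w.mean(0))
E
```

```text
clock: 18.75
tool_pos: [0.4887, -0.3679, 0.2545]
orientation: [179.9, -0.1, 176.0]
wrist_force: [0.1, -0.4, -0.5]
finger_gap: 0.05
[ 0.48873542 -0.36792781  0.25453227] [ 12.   21.4  30.3  79.5 -10.7  82.  128. ]
[[246.  51.]
 [385.  51.]
 [385. 260.]
 [246. 260.]] [[ 0.3692 -0.4325  0.012 ]
 [ 0.3791 -0.2943  0.012 ]
 [ 0.6071 -0.2993  0.012 ]
 [ 0.5954 -0.4618  0.012 ]] [ 0.48768785 -0.37197603  0.012     ]
```

View pics/w12.png

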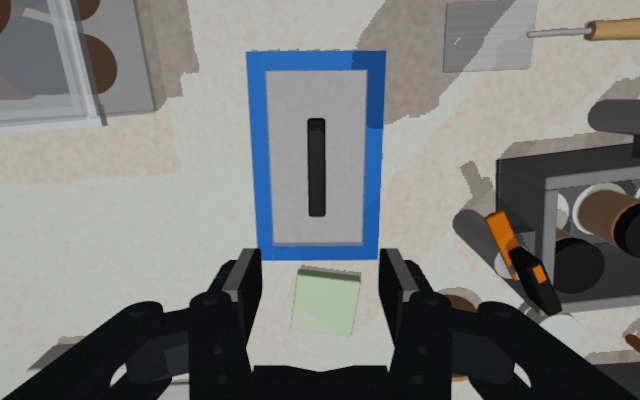

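```bash
cat >> h.py <<'E'
def lid(im,zl=.012,zh=.046,hbox=None):
    c=cam("wrist"); hsv=cv2.cvtColor(im,cv2.COLOR_RGB2HSV)
    m=((hsv[...,0]>100)&(hsv[...,0]<125)&(hsv[...,1]>120)).astype(np.uint8)
    cs=max(cv2.findContours(m,0,1)[0],key=cv2.contourArea); h=cv2.convexHull(cs)
    q=cv2.approxPolyDP(h,6,True)[:,0].astype(float); w=p2w("wrist",q,zl,c); print(q.tolist(),w.round(4)[:,:2].tolist(),w.mean(0).round(4))
    if hbox:
        x0,y0,x1,y1=hbox; d=np.zeros(im.shape[:2],np.uint8); d[y0:y1,x0:x1]=im[y0:y1,x0:x1].max(2)<60
        ys,xs=np.nonzero(d); P=p2w("wrist",np.c_[xs,ys],zh,c)[:,:2]
        (cx,cy),ax,an=cv2.minAreaRect(P.astype(np.float32)*1000); vx,vy,*_=cv2.fitLine(P.astype(np.float32),cv2.DIST_L2,0,.01,.01).ravel()
        print("handle",cx,cy,ax,np.degrees(np.arctan2(vy,vx)))
E
python3 - <<'E'
from h import *
lid(eyes.read_camera("wrist"),hbox=(285,100,350,235)); print(sensors.sense()["tool_pos"])
E
```

```text
[[385.0, 51.0], [377.0, 258.0], [261.0, 259.0], [246.0, 52.0]] [[0.3791, -0.2945], [0.6039, -0.3088], [0.5954, -0.4444], [0.37, -0.433]] [ 0.4871 -0.3702  0.012 ]
handle 486.0455017089844 -370.6650695800781 (16.808151245117188, 97.61500549316406) -3.3916552
[ 0.48852853 -0.36830246  0.2549182 ]
```

Lid centre (.487,-.3706) and yaw -3.5° agree between the plate and the bar (98 x 17 mm measured). I'll descend and grasp it.

```bash
python3 -m inch '[[[-0.2,-0.2,-4],[0,0,0.009],4.5],[[-0.2,-0.2,-8],[0,0,0.009],4.5],[[-0.2,-0.2,-12],[0,0,0.009],4.5],[[-0.2,-0.2,-16],[0,0,0.009],4.5],[[-0.2,-0.2,-20],[0,0,0.009],4.5],[[-0.2,-0.2,-22],[0,0,0.009],4.5],[[-0.2,-0.2,-23.2],[0,0,0.009],4.5],[[-0.2,-0.2,-23.6],[0,0,0.009],4.5],[[-0.2,-0.2,-23.6],[0,0,0.009],4.5]]'
python3 -m inch '[[[0,0,0],[0,0,0],1],[[0,0,0],[0,0,0],1],[[0,0,0],[0,0,0],1],[[0,0,0],[0,0,0],1],[[0,0,0],[0,0,0],1],[[0,0,0],[0,0,0],1],[[0,0,0],[0,0,0],1]]'
python3 - <<'E'
from h import *
shot("wrist","w13")
E
```

```text
clock: 19.6
tool_pos: [0.4863, -0.371, 0.0193]
orientation: [-180.0, -0.0, 176.5]
wrist_force: [0.4, 0.6, 0.5]
finger_gap: 0.0453
clock: 20.18
tool_pos: [0.4874, -0.372, 0.0217]
orientation: [-179.9, 0.2, 176.5]
wrist_force: [-0.8, 0.7, 6.8]
finger_gap: 0.0169
```

View pics/w13.png

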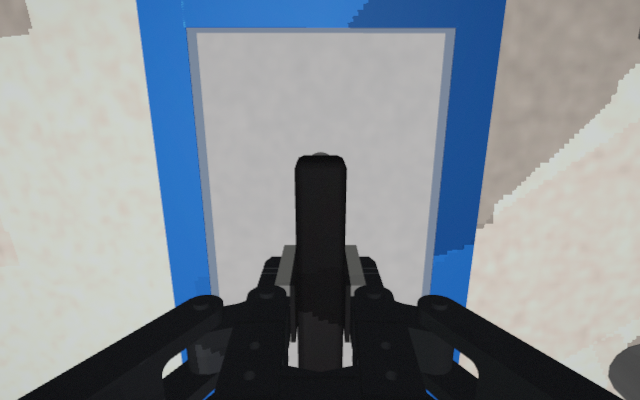

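```bash
python3 -m inch '[[[0,0,3],[0,0,0],1],[[0,0,6],[0,0,0],1],[[0,0,10],[0,0,0],1],[[0,0,14],[0,0,0],1],[[0,0,18],[0,0,0],1],[[0,0,22],[0,0,0],1],[[0.6,2.5,22],[0,0,-0.11],1],[[1.1,5,22],[0,0,-0.22],1],[[1.7,7.5,22],[0,0,-0.33],1],[[2.3,10,22],[0,0,-0.44],1],[[2.9,12.5,22],[0,0,-0.55],1],[[3.5,15,22],[0,0,-0.66],1],[[4.1,17.5,22],[0,0,-0.77],1],[[4.7,20,22],[0,0,-0.88],1],[[5.3,22.5,22],[0,0,-0.99],1],[[5.9,25,22],[0,0,-1.1],1],[[6.5,27.5,22],[0,0,-1.21],1],[[7.1,30,22],[0,0,-1.32],1],[[7.5,31.9,22],[0,0,-1.449],1],[[7.5,31.9,22],[0,0,-1.449],1]]'
python3 -m inch '[[[0,0,0],[0,0,0],1],[[0,0,0],[0,0,0],1],[[0,0,0],[0,0,0],1],[[0,0,0],[0,0,0],1]]'
python3 - <<'E'
from h import *
print(sensors.sense()["tool_pos"],sensors.sense()["joint_positions"].round(1))
shot("wrist","w14"); shot("top","t14",(240,80,460,260),3.5)
E
```

```text
clock: 21.9
tool_pos: [0.5618, -0.0458, 0.2393]
orientation: [-180.0, -0.2, 93.4]
wrist_force: [-0.2, 1.7, -2.6]
finger_gap: 0.0171
clock: 22.23
tool_pos: [0.5608, -0.0535, 0.2397]
orientation: [180.0, 0.0, 93.4]
wrist_force: [0.3, 0.1, -3.4]
finger_gap: 0.0168
[ 0.5608333  -0.05349193  0.23972005] [-25.2  15.4  34.   89.   -8.7  78.2  13. ]
```

View pics/w14.png

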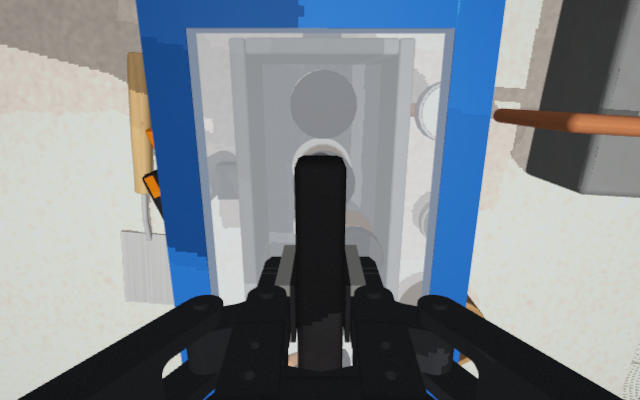

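View pics/t14.png

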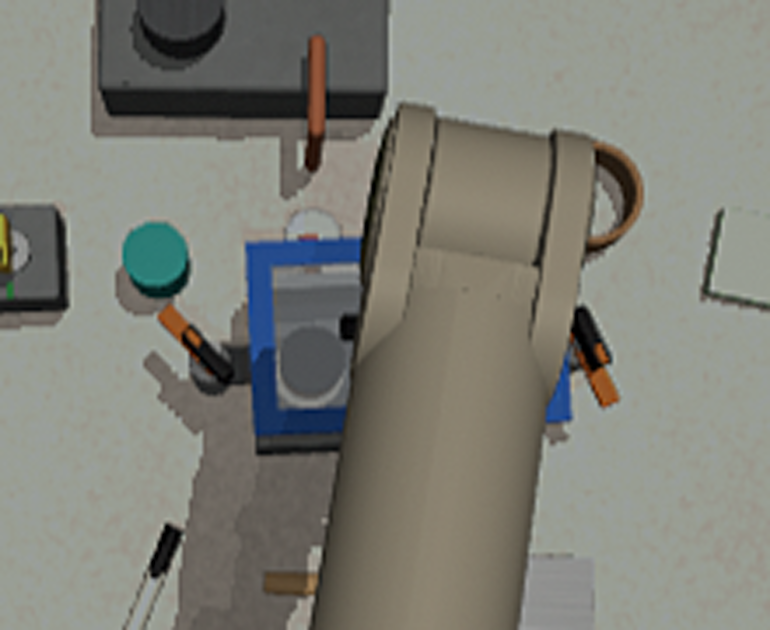

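```bash
python3 -m inch '[[[0.2,0,-2],[0,0,0.002],1],[[0.2,0,-4],[0,0,0.002],1],[[0.2,0,-6],[0,0,0.002],1],[[0.2,0,-8],[0,0,0.002],1],[[0.2,0,-9.5],[0,0,0.002],1],[[0.2,0,-10.5],[0,0,0.002],1],[[0.2,0,-11.3],[0,0,0.002],1],[[0.2,0,-11.3],[0,0,0.002],1],[[0.2,0,-11.3],[0,0,0.002],1],[[0.2,0,-11.3],[0,0,0.002],1]]'
python3 - <<'E'
from h import *
print(sensors.sense()["tool_pos"])
im=overlay("w15",(.563,-.053),3.5); cv2.imwrite("pics/t15.png",eyes.read_camera("top")[100:260,240:460,::-1].repeat(3,0).repeat(3,1)); cv2.imwrite("pics/s15.png",eyes.read_camera("side")[150:280,280:420,::-1].repeat(4,0).repeat(4,1))
E
```

```text
clock: 23.17
tool_pos: [0.5638, -0.0522, 0.1275]
orientation: [179.9, 0.0, 93.6]
wrist_force: [0.6, 1.5, -3.1]
finger_gap: 0.0173
[ 0.56380502 -0.05222463  0.1274857 ]
```

View pics/w15.png

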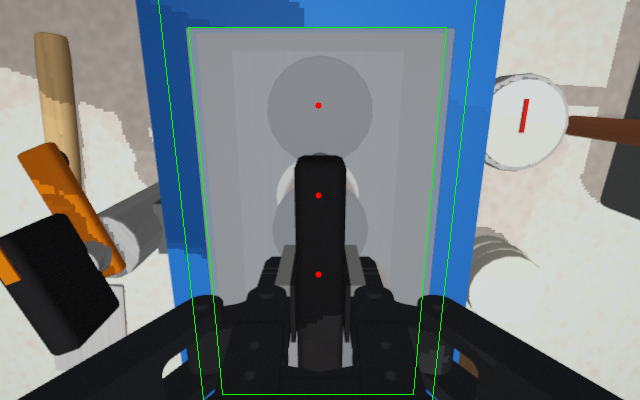

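View pics/t15.png

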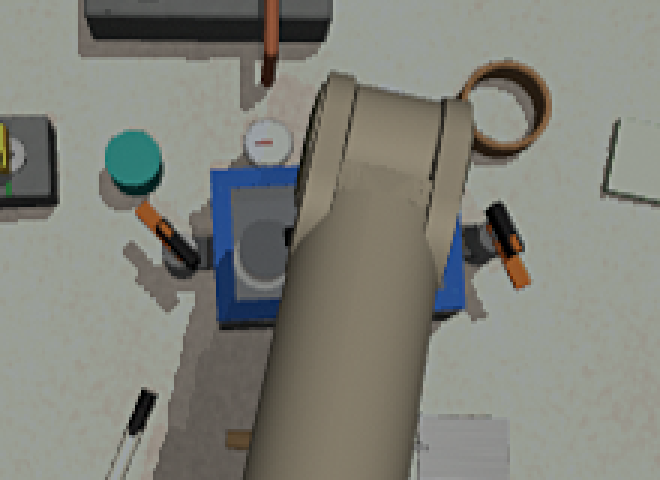

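View pics/s15.png

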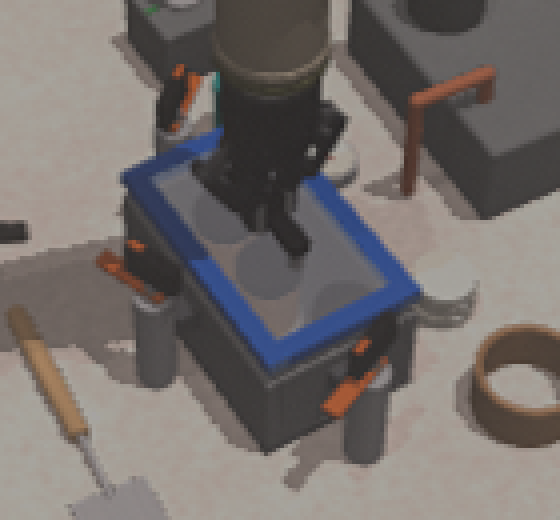

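```bash
python3 -m inch '[[[-0.05,-0.1,-0.4],[0,0,0],1],[[-0.05,-0.1,-0.8],[0,0,0],1],[[-0.05,-0.1,-1.1],[0,0,0],1],[[-0.05,-0.1,-1.2],[0,0,0],1],[[-0.05,-0.1,-1.3],[0,0,0],1],[[-0.05,-0.1,-1.35],[0,0,0],1],[[-0.05,-0.1,-1.35],[0,0,0],1],[[-0.05,-0.1,-1.35],[0,0,0],1]]'
```

```text
clock: 23.98
tool_pos: [0.5625, -0.053, 0.1146]
orientation: [180.0, -0.1, 93.6]
wrist_force: [-9.5, 1.3, 15.6]
finger_gap: 0.0168
```

Contact came at the expected height (TCP .1146 m). I'll release, raise, and look.

```bash
python3 -m inch '[[[0,0,0.1],[0,0,0],1],[[0,0,0.1],[0,0,0],4],[[0,0,0.1],[0,0,0],4],[[0,0,0.1],[0,0,0],4],[[0,0,0.1],[0,0,0],4],[[0,0,0.1],[0,0,0],4.5],[[0,0,2],[0,0,0],4.5],[[0,0,5],[0,0,0],4.5],[[0,0,9],[0,0,0],4.5],[[0,0,13],[0,0,0],4.5],[[-2,-10,17],[0,0,0],4.5],[[-2,-15,20],[0,0,0],4.5],[[-2,-15,20],[0,0,0],4.5],[[-2,-15,20],[0,0,0],4.5],[[-2,-15,20],[0,0,0],4.5]]'
python3 - <<'E'
from h import *
print(sensors.sense()["tool_pos"])
im=overlay("w16",(.563,-.053),3.5); lid(im,.105,.139); shot("side","s16",(280,140,420,290),4)
E
```

```text
clock: 25.23
tool_pos: [0.5404, -0.213, 0.3173]
orientation: [179.7, 0.3, 92.9]
wrist_force: [-0.9, -1.5, 0.6]
finger_gap: 0.045
[ 0.54044466 -0.21302998  0.31729878]
disc [ 250  116  150  114 6510] [307.8 186.5] [ 0.5291 -0.2511  0.008 ]
[[431.0, 0.0], [423.0, 121.0], [280.0, 123.0], [274.0, 0.0]] [[0.6318, -0.0519], [0.6387, -0.1559], [0.5014, -0.1651], [0.4939, -0.0593]] [ 0.5665 -0.1081  0.105 ]
```

View pics/w16.png

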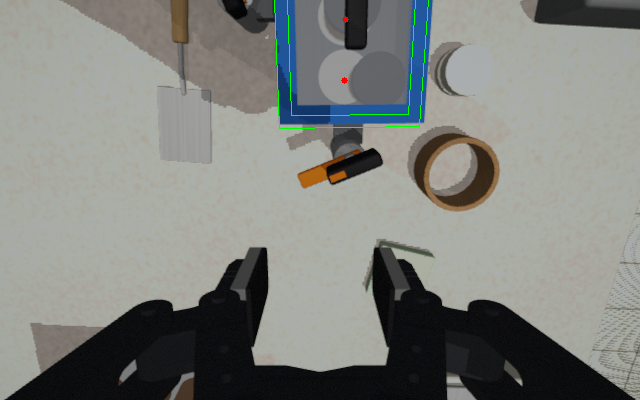

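View pics/s16.png

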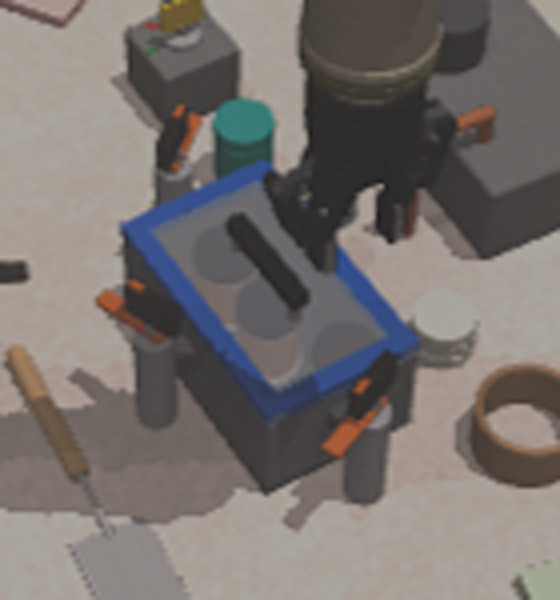

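In the wrist view the right jar's cap at (377,78) looks shifted sideways from its disc at (343,77). I'll look closer.

```bash
python3 -m inch '[[[1,11,2],[0,0,0],4.5],[[1,11,2],[0,0,0],4.5],[[1,11,2],[0,0,0],4.5],[[1,11,2],[0,0,0],4.5],[[1,11,2],[0,0,0],4.5],[[1,11,2],[0,0,0],4.5]]'
python3 - <<'E'
from h import *
shot("wrist","w17",(200,0,440,200),3.3)
shot("wrist","w17f")
print(sensors.sense()["tool_pos"])
for d in(-66,0,66):
    a=np.radians(3.5);p=np.array([.563,-.053])+np.array([-np.sin(a),np.cos(a)])*d/1e3
    print(w2p("wrist",[[*p,.008],[*p,.08]]).round(0).tolist())
E
```

```text
clock: 25.83
tool_pos: [0.5525, -0.0919, 0.3323]
orientation: [-179.9, -0.0, 93.7]
wrist_force: [-0.3, 0.2, -0.4]
finger_gap: 0.0451
[ 0.55229911 -0.09360555  0.33248696]
[[330.0, 173.0], [332.0, 186.0]]
[[330.0, 122.0], [332.0, 127.0]]
[[331.0, 67.0], [333.0, 62.0]]
```

View pics/w17f.png

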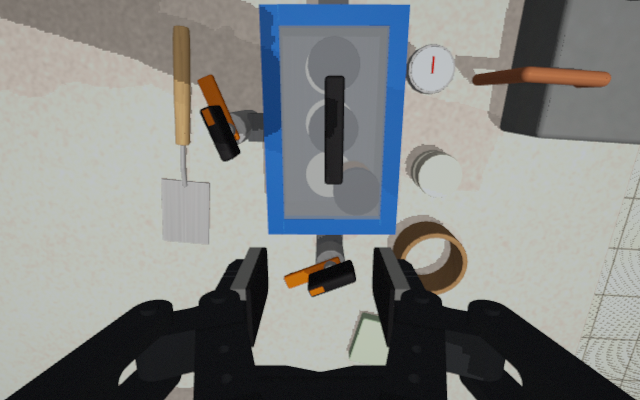

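```bash
python3 -m inch '[[[-8,-30,2],[0,0,0],4.5],[[-8,-30,2],[0,0,0],4.5],[[-8,-30,2],[0,0,0],4.5],[[-8,-30,2],[0,0,0],4.5],[[-8,-30,2],[0,0,0],4.5],[[-8,-30,2],[0,0,0],4.5],[[-8,-30,2],[0,0,0],4.5],[[-8,-30,2],[0,0,0],4.5],[[-8,-30,2],[0,0,0],4.5]]'
python3 - <<'E'
from h import *
shot("top","t18",(260,120,440,250),4.4);shot("side","s18",(280,140,420,290),4)
E
```

```text
clock: 26.68
tool_pos: [0.4676, -0.3998, 0.3527]
orientation: [-179.9, 0.1, 93.0]
wrist_force: [-1.6, -0.3, -1.1]
finger_gap: 0.045
```

View pics/t18.png

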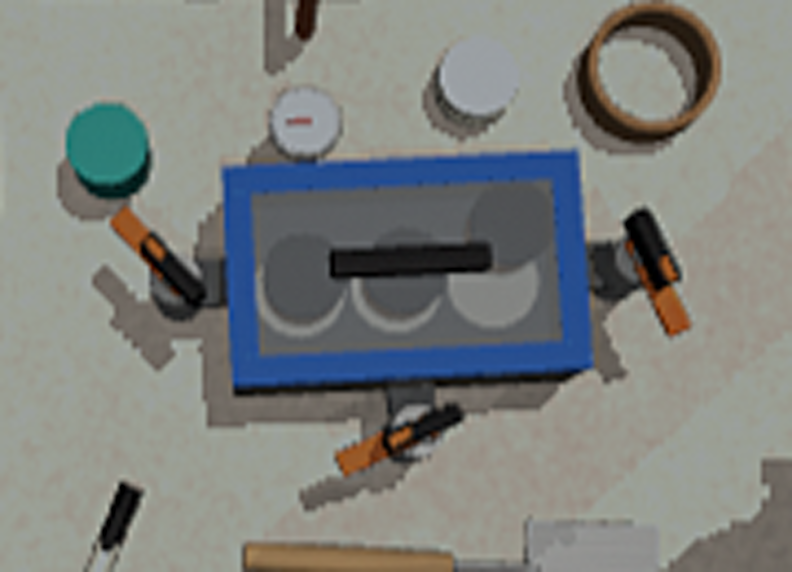

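View pics/s18.png

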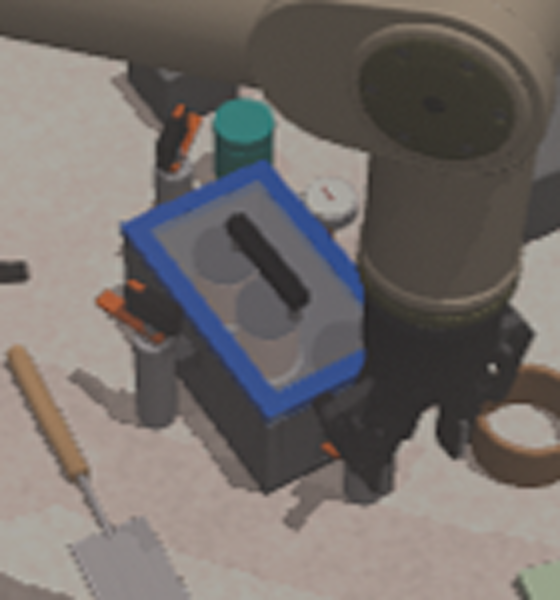

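Jar A was knocked about 25 mm in +x inside the chamber. It is still upright (round cap) and clear of the lid. Now I'll check how squarely the lid lies.

```bash
python3 - <<'E'
from h import *
im=cv2.imread("pics/t6.png")[:,:,::-1]
im=eyes.read_camera("top"); c=cam("top"); hsv=cv2.cvtColor(im,cv2.COLOR_RGB2HSV)
m=((hsv[...,0]>100)&(hsv[...,0]<125)&(hsv[...,1]>120)).astype(np.uint8); m[:,:290]=0
cs=max(cv2.findContours(m,0,1)[0],key=cv2.contourArea); (cx,cy),ax,an=r=cv2.minAreaRect(cs); b=cv2.boxPoints(r)
w=p2w("top",b,.105,c); print(b.round(1).tolist(),w.round(4).tolist(),w.mean(0)); e=w-np.roll(w,1,0); print(np.linalg.norm(e,axis=1),np.degrees(np.arctan2(e[:,1],e[:,0])))
E
```

```text
[[309.79998779296875, 157.3000030517578], [392.1000061035156, 153.89999389648438], [394.20001220703125, 204.39999389648438], [311.8999938964844, 207.8000030517578]] [[0.6267, 0.0656, 0.105], [0.6394, -0.1654, 0.105], [0.4971, -0.1705, 0.105], [0.4848, 0.0579, 0.105]] [ 0.56201994 -0.05309616  0.105     ]
[0.14210931 0.23135382 0.14232793 0.22869007] [   3.0974258   -86.87229642 -177.9749489    93.07952709]
```

Lid centre is (.562,-.053) with yaw ≈3°, matching the chamber within about 1–2 mm. I'll start with the right clamp: move above it with the jaws across its bar.

```bash
python3 -m inch '[[[10.2,20,-9],[0,0,1.9],3.5],[[10.2,20,-9],[0,0,1.9],3.5],[[10.2,20,-9],[0,0,1.9],3.5],[[10.2,20,-9],[0,0,1.9],3.5],[[10.2,20,-9],[0,0,1.9],3.5],[[10.2,20,-9],[0,0,1.9],3.5],[[10.2,20,-9],[0,0,1.9],3.5],[[10.2,20,-9],[0,0,1.9],3.5],[[10.2,20,-9],[0,0,1.9],3.5],[[10.2,20,-9],[0,0,1.9],3.5],[[10.2,20,-9],[0,0,1.9],3.5],[[10.2,20,-9],[0,0,1.9],3.5],[[10.2,20,-9],[0,0,1.9],3.5],[[10.2,20,-9],[0,0,1.9],3.5],[[10.2,20,-9],[0,0,1.9],3.5],[[10.2,20,-9],[0,0,1.9],3.5],[[10.2,20,-9],[0,0,1.9],3.5],[[10.2,20,-9],[0,0,1.9],3.5],[[10.2,20,-9],[0,0,1.9],3.5]]'
python3 - <<'E'
from h import *
s=sensors.sense();print(s["tool_pos"],s["orientation"],s["joint_positions"].round(1))
shot("wrist","w19"); print(w2p("wrist",[[.5717,-.2032,.158],[.569,-.1964,.158]]))
E
```

```text
clock: 28.42
tool_pos: [0.5747, -0.1925, 0.263]
orientation: [180.0, 0.0, -157.7]
wrist_force: [-0.8, 0.1, -0.8]
finger_gap: 0.0348
[ 0.57470444 -0.19250977  0.26295951] [ 1.79997089e+02  1.95719224e-03 -1.57657811e+02] [ -0.3  19.5  21.3  79.4  -7.   82.4 133.2]
[[306.74370654 189.40126019]
 [317.04258433 189.5164895 ]]
```

View pics/w19.png

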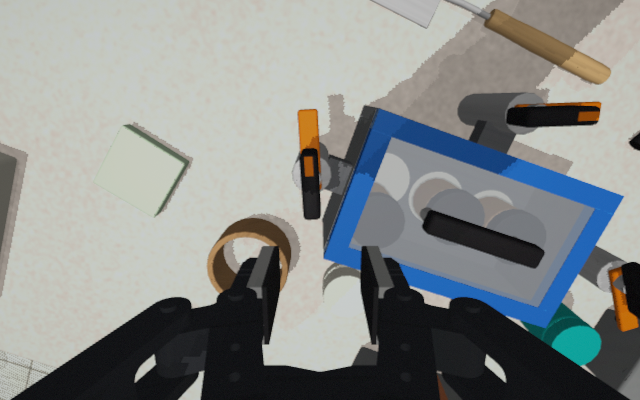

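```bash
python3 - <<'E'
from h import *
shot("wrist","w20",(270,95,360,230),5)
print(sensors.sense()["tool_pos"])
E
```

```text
[ 0.57468006 -0.19279502  0.26295089]
```

View pics/w20.png

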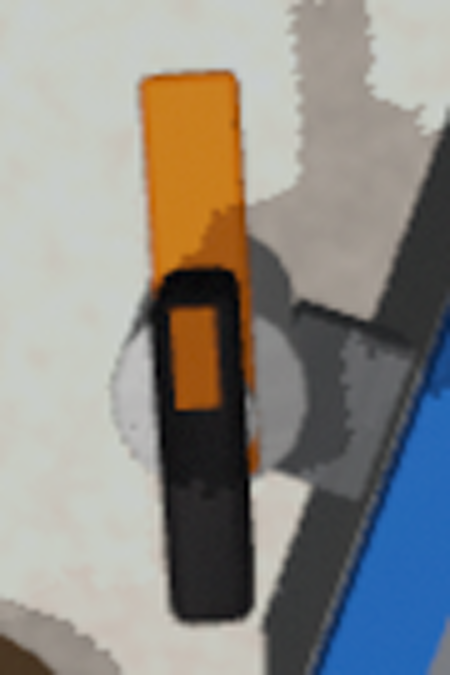

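```bash
cat >> h.py <<'E'
def bar(e1,e2,z=.158,off=(0,0),k=1,n="wrist"):
    P=np.array([e1,e2],float)/k+np.array(off); w=p2w(n,P,z); d=w[0]-w[1]
    s=sensors.sense(); print("ends",w.round(4).tolist(),"len",np.linalg.norm(d).round(4),"mid",w.mean(0).round(4),"ang(e2->e1)",np.degrees(np.arctan2(d[1],d[0])).round(1))
    print("tool",s["tool_pos"].round(4),s["orientation"].round(2),"shift cm",((w.mean(0)-s["tool_pos"])*100).round(2)[:2])
E
python3 - <<'E'
from h import *
bar((198,272),(212,618),off=(270,95),k=5)
E
```

```text
ends [[0.5445, -0.212, 0.158], [0.5905, -0.1914, 0.158]] len 0.0503 mid [ 0.5675 -0.2017  0.158 ] ang(e2->e1) -155.8
tool [ 0.5747 -0.1928  0.263 ] [-180.     -0.   -157.61] shift cm [-0.72 -0.89]
```

```bash
python3 -m inch '[[[-0.65,-0.9,-1],[0,0,0.032],3.5],[[-0.65,-0.9,-4],[0,0,0.032],3.5],[[-0.65,-0.9,-8],[0,0,0.032],3.5],[[-0.65,-0.9,-11],[0,0,0.032],3.5],[[-0.65,-0.9,-13],[0,0,0.032],3.5],[[-0.65,-0.9,-13.6],[0,0,0.032],3.5],[[-0.65,-0.9,-13.6],[0,0,0.032],3.5],[[-0.65,-0.9,-13.6],[0,0,0.032],0.5],[[-0.65,-0.9,-13.6],[0,0,0.032],0.5],[[-0.65,-0.9,-13.6],[0,0,0.032],0.5],[[-0.65,-0.9,-13.6],[0,0,0.032],0.5],[[-0.65,-0.9,-13.6],[0,0,0.032],0.5]]'
python3 - <<'E'
from h import *
s=sensors.sense();print(s["joint_positions"].round(1),s["wrist_torque"])
shot("wrist","w21")
E
```

```text
clock: 29.52
tool_pos: [0.5694, -0.2027, 0.1291]
orientation: [-179.9, 0.2, -155.7]
wrist_force: [-0.1, -1.0, 6.5]
finger_gap: 0.012
[  1.3  23.8  20.1  91.   -8.7  66.5 137.6] [ 0.01077674  0.10761641 -0.03819985]
```

View pics/w21.png

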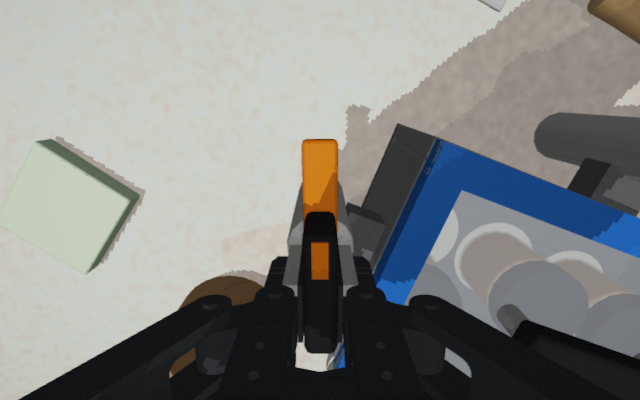

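```bash
python3 -m inch '[[[0,0,0],[0,0,-0.1],0.5],[[0,0,0],[0,0,-0.2],0.5],[[0,0,0],[0,0,-0.3],0.5],[[0,0,0],[0,0,-0.4],0.5],[[0,0,0],[0,0,-0.5],0.5],[[0,0,0],[0,0,-0.6],0.5],[[0,0,0],[0,0,-0.7],0.5],[[0,0,0],[0,0,-0.8],0.5],[[0,0,0],[0,0,-0.9],0.5],[[0,0,0],[0,0,-1.0],0.5],[[0,0,0],[0,0,-1.0],0.5]]'
python3 - <<'E'
from h import *
s=sensors.sense();print(s["joint_positions"].round(1),s["wrist_torque"])
shot("wrist","w22")
E
```

```text
clock: 30.48
tool_pos: [0.5695, -0.2012, 0.1291]
orientation: [179.9, 0.1, 146.7]
wrist_force: [-2.1, 3.8, 9.6]
finger_gap: 0.0117
[ -6.9  25.2  31.1  91.4 -13.9  67.1  83.9] [ 0.58537681  0.45236703 -0.07700458]
```

View pics/w22.png

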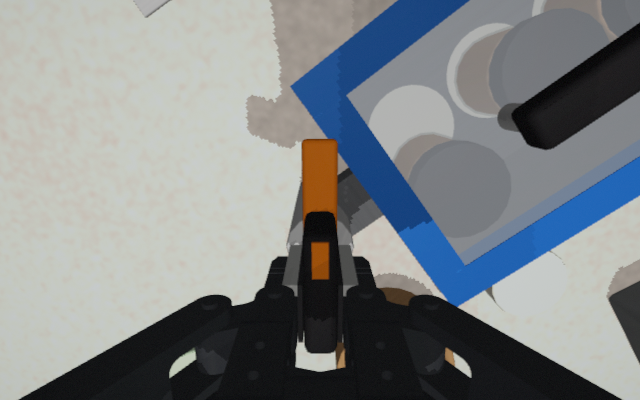

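```bash
python3 -m inch '[[[0,0,0],[0,0,-0.1],0.5],[[0,0,0],[0,0,-0.2],0.5],[[0,0,0],[0,0,-0.3],0.5],[[0,0,0],[0,0,-0.4],0.5],[[0,0,0],[0,0,-0.5],0.5],[[0,0,0],[0,0,-0.6],0.5],[[0,0,0],[0,0,-0.7],0.5],[[0,0,0],[0,0,-0.78],0.5],[[0,0,0],[0,0,-0.84],0.5],[[0,0,0],[0,0,-0.88],0.5],[[0,0,0],[0,0,-0.88],0.5]]'
python3 - <<'E'
from h import *
s=sensors.sense();print(s["joint_positions"].round(1),s["wrist_torque"])
E
```

```text
clock: 31.45
tool_pos: [0.5705, -0.2005, 0.1291]
orientation: [179.7, -0.0, 96.6]
wrist_force: [2.1, 3.9, 6.7]
finger_gap: 0.0117
[-14.1  27.5  41.4  91.7 -19.4  68.   38. ] [ 0.78855502 -0.29380348 -0.09098246]
```

```bash
python3 -m inch '[[[0,0,0],[0,0,-0.03],0.5],[[0,0,0],[0,0,-0.06],0.5],[[0,0,0],[0,0,-0.06],0.5]]'
python3 - <<'E'
from h import *
s=sensors.sense();print(s["wrist_torque"])
E
python3 -m inch '[[[0,0,0],[0,0,-0.03],0.5],[[0,0,0],[0,0,-0.06],0.5],[[0,0,0],[0,0,-0.06],0.5]]'
python3 - <<'E'
from h import *
s=sensors.sense();print(s["wrist_torque"])
shot("wrist","w23")
E
```

```text
clock: 31.7
tool_pos: [0.5706, -0.2005, 0.1292]
orientation: [179.7, -0.1, 93.2]
wrist_force: [2.8, 4.1, 8.2]
finger_gap: 0.0119
[ 0.80188836 -0.36100991 -0.09369089]
clock: 31.95
tool_pos: [0.5706, -0.2005, 0.1292]
orientation: [179.7, -0.0, 89.9]
wrist_force: [1.9, 3.5, 8.0]
finger_gap: 0.012
[ 0.53649617 -0.31349905  1.48216652]
```

View pics/w23.png

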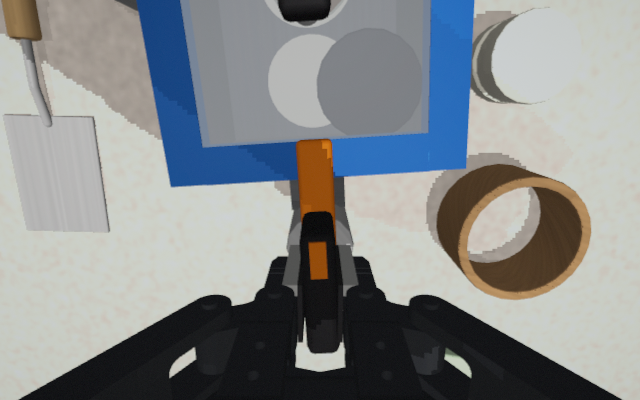

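The right clamp is at its stop: reaction torque jumped to 1.5 N m, and the arm lies over the lid edge. I'll release and go to the front knob.

```bash
python3 -m inch '[[[0,0,0],[0,0,0.04],0.5],[[0,0,0],[0,0,0.04],3.5],[[0,0,0],[0,0,0.04],3.5],[[0,0,0],[0,0,0.04],3.5],[[0,0,0],[0,0,0.04],3.5],[[0,0,3],[0,0,0.04],3.5],[[0,0,7],[0,0,0.04],3.5],[[0,0,11],[0,0,0.04],3.5],[[-11.5,13.5,13.5],[0,0,0.46],3.5],[[-11.5,13.5,13.5],[0,0,0.46],3.5],[[-11.5,13.5,13.5],[0,0,0.46],3.5],[[-11.5,13.5,13.5],[0,0,0.46],3.5],[[-11.5,13.5,13.5],[0,0,0.46],3.5],[[-11.5,13.5,13.5],[0,0,0.46],3.5],[[-11.5,13.5,13.5],[0,0,0.46],3.5],[[-11.5,13.5,13.5],[0,0,0.46],3.5]]'
python3 - <<'E'
from h import *
s=sensors.sense();print(s["tool_pos"],s["joint_positions"].round(1))
shot("wrist","w24"); print(w2p("wrist",[[.457,-.06,.158]]))
E
```

```text
clock: 33.33
tool_pos: [0.4534, -0.068, 0.2619]
orientation: [180.0, 0.0, 116.0]
wrist_force: [-0.3, -0.2, 0.4]
finger_gap: 0.0353
[ 0.45335844 -0.06795177  0.26194444] [-33.5  -1.1  37.9 101.6   0.7  79.3  30.3]
[[329.04151967 192.52382139]]
```

View pics/w24.png

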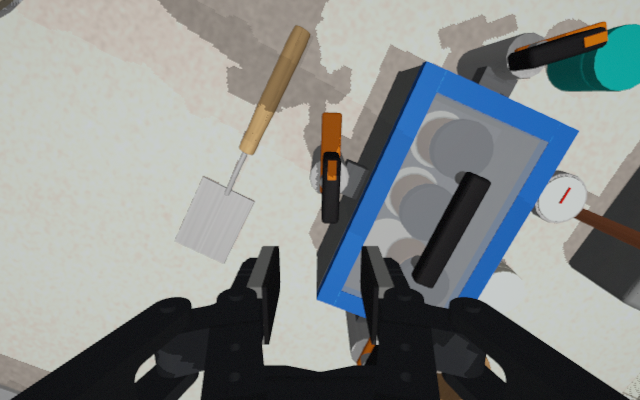

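```bash
python3 - <<'E'
from h import *
shot("wrist","w25",(290,100,380,235),5)
E
```

```text
(no output)
```

View pics/w25.png

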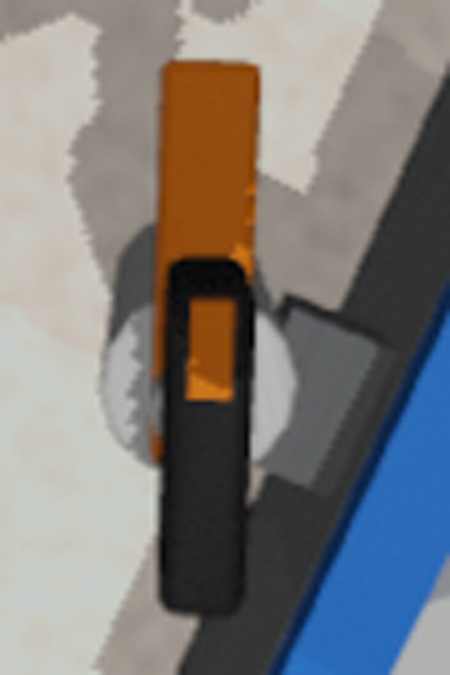

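```bash
python3 - <<'E'
from h import *
bar((210,262),(201,612),off=(290,100),k=5)
E
```

```text
ends [[0.4462, -0.0336, 0.158], [0.4676, -0.0798, 0.158]] len 0.0509 mid [ 0.4569 -0.0567  0.158 ] ang(e2->e1) 114.9
tool [ 0.4534 -0.0683  0.2616] [-1.7994e+02  3.0000e-02  1.1593e+02] shift cm [0.35 1.15]
```

```bash
python3 -m inch '[[[0.4,1.1,-1],[0,0,-0.018],3.5],[[0.4,1.1,-4],[0,0,-0.018],3.5],[[0.4,1.1,-8],[0,0,-0.018],3.5],[[0.4,1.1,-11],[0,0,-0.018],3.5],[[0.4,1.1,-13],[0,0,-0.018],3.5],[[0.4,1.1,-13.4],[0,0,-0.018],3.5],[[0.4,1.1,-13.4],[0,0,-0.018],3.5],[[0.4,1.1,-13.4],[0,0,-0.018],0.5],[[0.4,1.1,-13.4],[0,0,-0.018],0.5],[[0.4,1.1,-13.4],[0,0,-0.018],0.5],[[0.4,1.1,-13.4],[0,0,-0.018],0.5],[[0.4,1.1,-13.4],[0,0,-0.018],0.5]]'
python3 -m inch '[[[0,0,0],[0,0,-0.1],0.5],[[0,0,0],[0,0,-0.2],0.5],[[0,0,0],[0,0,-0.3],0.5],[[0,0,0],[0,0,-0.4],0.5],[[0,0,0],[0,0,-0.5],0.5],[[0,0,0],[0,0,-0.6],0.5],[[0,0,0],[0,0,-0.7],0.5],[[0,0,0],[0,0,-0.8],0.5],[[0,0,0],[0,0,-0.9],0.5],[[0,0,0],[0,0,-1.0],0.5],[[0,0,0],[0,0,-1.0],0.5]]'
python3 - <<'E'
from h import *
s=sensors.sense();print(s["joint_positions"].round(1),s["wrist_torque"])
shot("wrist","w26")
E
```

```text
clock: 34.43
tool_pos: [0.4571, -0.0572, 0.1295]
orientation: [180.0, 0.0, 115.0]
wrist_force: [-6.2, -3.4, 5.6]
finger_gap: 0.012
clock: 35.35
tool_pos: [0.4601, -0.0574, 0.1296]
orientation: [179.6, -0.1, 57.3]
wrist_force: [10.8, -4.6, -11.3]
finger_gap: 0.012
[-37.    7.2  43.5 112.8  -5.6  61.7 -23.8] [-1.13028481 -2.04283542 -0.06102608]
```

View pics/w26.png

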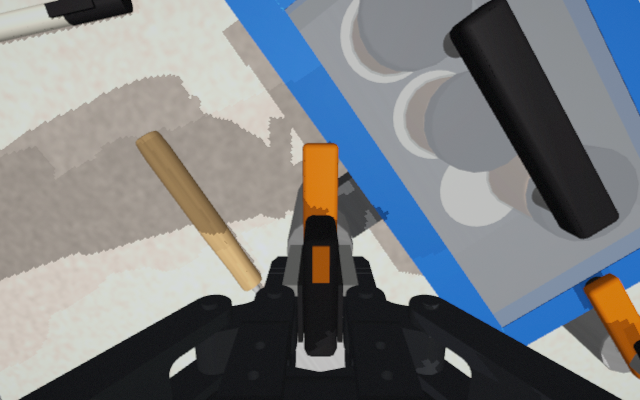

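```bash
python3 -m inch '[[[0.2,0,0],[0,0,-0.1],0.5],[[0.2,0,0],[0,0,-0.2],0.5],[[0.2,0,0],[0,0,-0.3],0.5],[[0.2,0,0],[0,0,-0.4],0.5],[[0.2,0,0],[0,0,-0.5],0.5],[[0.2,0,0],[0,0,-0.6],0.5],[[0.2,0,0],[0,0,-0.7],0.5],[[0.2,0,0],[0,0,-0.78],0.5],[[0.2,0,0],[0,0,-0.84],0.5],[[0.2,0,0],[0,0,-0.88],0.5],[[0.2,0,0],[0,0,-0.88],0.5]]'
python3 - <<'E'
from h import *
s=sensors.sense();print(s["joint_positions"].round(1),s["wrist_torque"])
E
python3 -m inch '[[[0,0,0],[0,0,-0.03],0.5],[[0,0,0],[0,0,-0.06],0.5],[[0,0,0],[0,0,-0.09],0.5],[[0,0,0],[0,0,-0.09],0.5]]'
python3 - <<'E'
from h import *
s=sensors.sense();print(s["wrist_torque"])
E
```

```text
clock: 36.32
tool_pos: [0.4616, -0.0597, 0.1297]
orientation: [179.7, -0.3, 7.0]
wrist_force: [8.8, -12.5, -9.9]
finger_gap: 0.012
[-41.6   8.1  49.  112.7  -6.7  61.8 -72.7] [-2.64130334 -1.61808785 -0.05853687]
clock: 36.65
tool_pos: [0.4616, -0.0599, 0.1297]
orientation: [179.7, -0.3, 2.0]
wrist_force: [8.8, -13.8, -9.5]
finger_gap: 0.0119
[-2.95143308 -1.61952111  1.01306704]
```

```bash
python3 -m inch '[[[0,0,0],[0,0,-0.02],0.5],[[0,0,0],[0,0,-0.03],0.5],[[0,0,0],[0,0,-0.03],0.5]]'
python3 - <<'E'
from h import *
s=sensors.sense();print(s["wrist_torque"]); shot("wrist","w27")
E
```

```text
clock: 36.9
tool_pos: [0.4616, -0.0599, 0.1297]
orientation: [179.7, -0.3, 0.4]
wrist_force: [8.3, -15.0, -10.3]
finger_gap: 0.0119
[-3.12549673 -1.52890638  1.6649327 ]
```

View pics/w27.png

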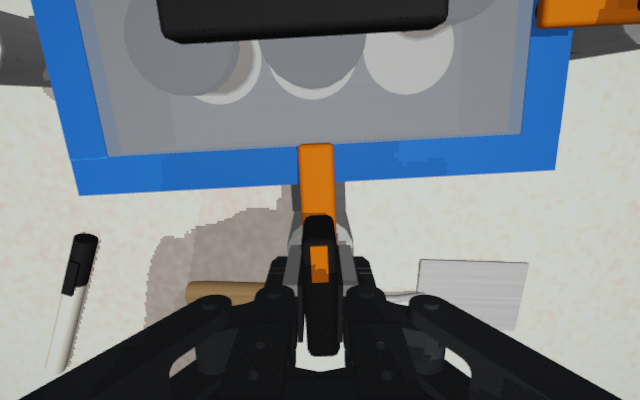

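The front clamp is at its stop (1.7 N m). Next is the left knob, turning the wrist up to yaw ≈ 222° in two stages.

```bash
python3 -m inch '[[[-0.1,0.2,0],[0,0,0.04],0.5],[[-0.1,0.2,0],[0,0,0.04],3.5],[[-0.1,0.2,0],[0,0,0.04],3.5],[[-0.1,0.2,0],[0,0,0.04],3.5],[[-0.1,0.2,0],[0,0,0.04],3.5],[[0,0,3],[0,0,0.04],3.5],[[0,0,7],[0,0,0.04],3.5],[[0,0,11],[0,0,0.14],3.5],[[9.1,15,13.3],[0,0,1.6],3.5],[[9.1,15,13.3],[0,0,1.6],3.5],[[9.1,15,13.3],[0,0,1.6],3.5],[[9.1,15,13.3],[0,0,1.6],3.5],[[9.1,15,13.3],[0,0,1.6],3.5],[[9.1,15,13.3],[0,0,1.6],3.5],[[9.1,15,13.3],[0,0,1.6],3.5],[[9.1,15,13.3],[0,0,1.6],3.5],[[9.1,15,13.3],[0,0,1.6],3.5],[[9.1,15,13.3],[0,0,1.6],3.5],[[9.1,15,13.3],[0,0,1.6],3.5],[[9.1,15,13.3],[0,0,1.6],3.5]]'
python3 - <<'E'
from h import *
s=sensors.sense();print(s["tool_pos"],s["orientation"],s["joint_positions"].round(1))
E
```

```text
clock: 38.62
tool_pos: [0.55, 0.0944, 0.2612]
orientation: [-180.0, -0.0, 92.5]
wrist_force: [-0.1, -0.2, -0.0]
finger_gap: 0.0352
[0.55000339 0.09442733 0.26124517] [-1.79998412e+02 -2.61172858e-02  9.25422453e+01] [-41.2  14.2  34.7  87.7  -8.1  80.7  -3.5]
```

```bash
python3 -m inch '[[[0,-0.5,0],[0,0,2.26],3.5],[[0,-0.5,0],[0,0,2.26],3.5],[[0,-0.5,0],[0,0,2.26],3.5],[[0,-0.5,0],[0,0,2.26],3.5],[[0,-0.5,0],[0,0,2.26],3.5],[[0,-0.5,0],[0,0,2.26],3.5],[[0,-0.5,0],[0,0,2.26],3.5],[[0,-0.5,0],[0,0,2.26],3.5],[[0,-0.5,0],[0,0,2.26],3.5],[[0,-0.5,0],[0,0,2.26],3.5],[[0,-0.5,0],[0,0,2.26],3.5],[[0,-0.5,0],[0,0,2.26],3.5],[[0,-0.5,0],[0,0,2.26],3.5],[[0,-0.5,0],[0,0,2.26],3.5],[[0,-0.5,0],[0,0,2.26],3.5],[[0,-0.5,0],[0,0,2.26],3.5],[[0,-0.5,0],[0,0,2.26],3.5],[[0,-0.5,0],[0,0,2.26],3.5],[[0,-0.5,0],[0,0,2.26],3.5],[[0,-0.5,0],[0,0,2.26],3.5]]'
python3 - <<'E'
from h import *
s=sensors.sense();print(s["tool_pos"],s["orientation"],s["joint_positions"].round(1))
shot("wrist","w28"); print(w2p("wrist",[[.554,.095,.158]])); shot("wrist","w28z",(270,95,370,235),5)
E
```

```text
clock: 40.28
tool_pos: [0.5501, 0.0892, 0.2611]
orientation: [180.0, 0.0, -138.5]
wrist_force: [-0.6, 0.9, -0.6]
finger_gap: 0.0351
[0.55006074 0.08921774 0.26114731] [ 1.79994088e+02  8.57501738e-03 -1.38544322e+02] [-28.3  12.9  19.1  87.3  -4.3  80.5 122.6]
[[321.62980651 208.08789386]]
```

View pics/w28.png

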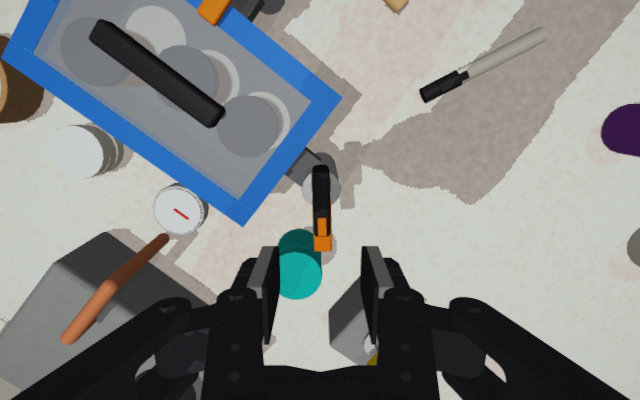

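View pics/w28z.png

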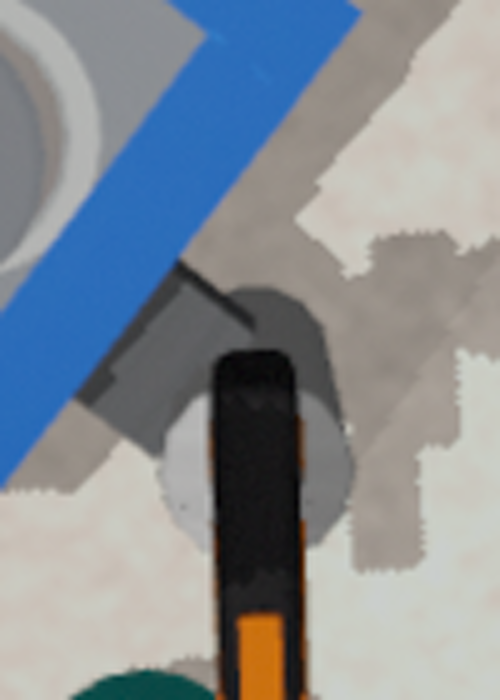

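```bash
python3 - <<'E'
from h import *
shot("wrist","w29",(280,150,370,265),5)
bar((322.5,237),(320.6,165.6))
E
```

```text
ends [[0.5702, 0.1101, 0.158], [0.5314, 0.074, 0.158]] len 0.053 mid [0.5508 0.092  0.158 ] ang(e2->e1) 42.9
tool [0.5501 0.0891 0.261 ] [-180.      0.   -138.57] shift cm [0.07 0.29]
```

View pics/w29.png

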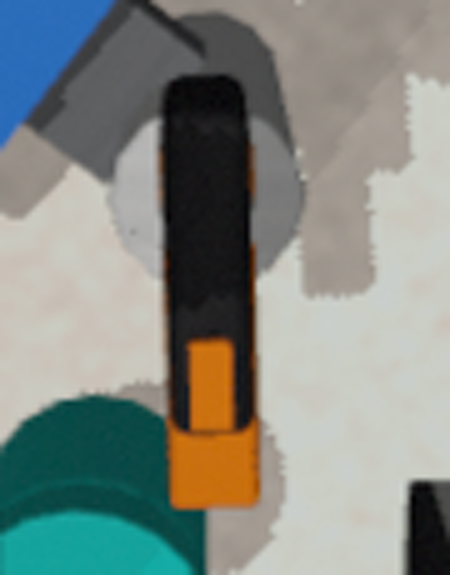

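```bash
python3 -m inch '[[[0.4,0.5,-1],[0,0,0.015],3.5],[[0.4,0.5,-4],[0,0,0.015],3.5],[[0.4,0.5,-8],[0,0,0.015],3.5],[[0.4,0.5,-11],[0,0,0.015],3.5],[[0.4,0.5,-13],[0,0,0.015],3.5],[[0.4,0.5,-13.4],[0,0,0.015],3.5],[[0.4,0.5,-13.4],[0,0,0.015],3.5],[[0.4,0.5,-13.4],[0,0,0.015],0.5],[[0.4,0.5,-13.4],[0,0,0.015],0.5],[[0.4,0.5,-13.4],[0,0,0.015],0.5],[[0.4,0.5,-13.4],[0,0,0.015],0.5],[[0.4,0.5,-13.4],[0,0,0.015],0.5]]'
python3 -m inch '[[[0,0,0],[0,0,-0.1],0.5],[[0,0,0],[0,0,-0.2],0.5],[[0,0,0],[0,0,-0.3],0.5],[[0,0,0],[0,0,-0.4],0.5],[[0,0,0],[0,0,-0.5],0.5],[[0,0,0],[0,0,-0.6],0.5],[[0,0,0],[0,0,-0.7],0.5],[[0,0,0],[0,0,-0.8],0.5],[[0,0,0],[0,0,-0.9],0.5],[[0,0,0],[0,0,-1.0],0.5],[[0,0,0],[0,0,-1.0],0.5]]'
python3 - <<'E'
from h import *
s=sensors.sense();print(s["joint_positions"].round(1),s["wrist_torque"])
shot("wrist","w30")
E
```

```text
clock: 41.43
tool_pos: [0.5551, 0.0947, 0.1288]
orientation: [-179.9, 0.2, -137.5]
wrist_force: [-3.1, 2.1, 7.0]
finger_gap: 0.0121
clock: 42.35
tool_pos: [0.5554, 0.0931, 0.1288]
orientation: [180.0, 0.2, 164.7]
wrist_force: [-1.0, -3.2, 7.0]
finger_gap: 0.0121
[-35.2  19.6  27.7  97.8  -9.9  64.8  70.2] [-0.70784566  0.38076286 -0.07933219]
```

View pics/w30.png

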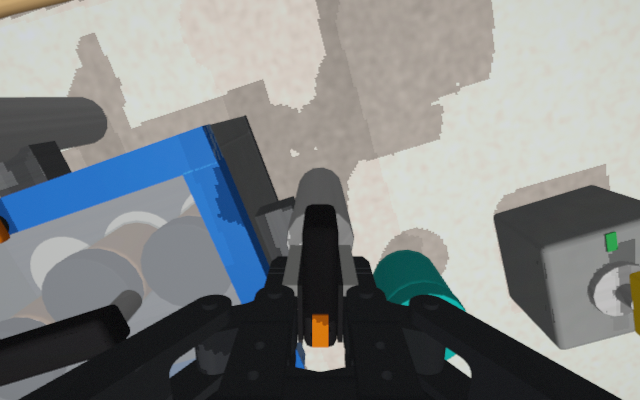

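```bash
python3 -m inch '[[[0,0,0],[0,0,-0.1],0.5],[[0,0,0],[0,0,-0.2],0.5],[[0,0,0],[0,0,-0.3],0.5],[[0,0,0],[0,0,-0.4],0.5],[[0,0,0],[0,0,-0.5],0.5],[[0,0,0],[0,0,-0.6],0.5],[[0,0,0],[0,0,-0.7],0.5],[[0,0,0],[0,0,-0.8],0.5],[[0,0,0],[0,0,-0.9],0.5],[[0,0,0],[0,0,-1.0],0.5],[[0,0,0],[0,0,-1.1],0.5],[[0,0,0],[0,0,-1.17],0.5],[[0,0,0],[0,0,-1.17],0.5]]'
python3 - <<'E'
from h import *
s=sensors.sense();print(s["joint_positions"].round(1),s["wrist_torque"])
E
python3 -m inch '[[[0,0,0],[0,0,-0.03],0.5],[[0,0,0],[0,0,-0.06],0.5],[[0,0,0],[0,0,-0.09],0.5],[[0,0,0],[0,0,-0.11],0.5],[[0,0,0],[0,0,-0.11],0.5]]'
python3 - <<'E'
from h import *
s=sensors.sense();print(s["wrist_torque"])
shot("wrist","w31")
E
```

```text
clock: 43.48
tool_pos: [0.554, 0.0918, 0.1288]
orientation: [-180.0, 0.0, 97.8]
wrist_force: [-8.9, -6.4, 14.4]
finger_gap: 0.012
[-44.6  21.7  40.2  98.3 -15.1  65.6   7.7] [-1.29889228  2.05634328 -0.11489557]
clock: 43.9
tool_pos: [0.5539, 0.0919, 0.1288]
orientation: [-180.0, 0.1, 91.7]
wrist_force: [-9.4, -6.1, 14.2]
finger_gap: 0.0124
[-1.42648276  2.20134295  1.06027697]
```

View pics/w31.png

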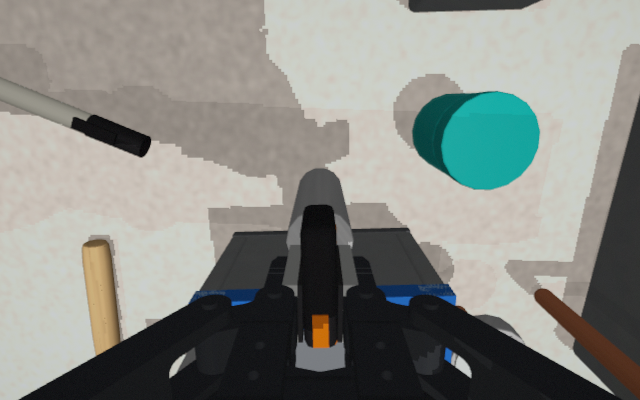

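```bash
python3 -m inch '[[[0,0,0],[0,0,-0.02],0.5],[[0,0,0],[0,0,-0.03],0.5],[[0,0,0],[0,0,-0.03],0.5]]'
python3 - <<'E'
from h import *
s=sensors.sense();print(s["wrist_torque"])
E
python3 -m inch '[[[0.1,0.1,0],[0,0,0.04],0.5],[[0.1,0.1,0],[0,0,0.04],3.5],[[0.1,0.1,0],[0,0,0.04],3.5],[[0.1,0.1,0],[0,0,0.04],3.5],[[0.1,0.1,0],[0,0,0.04],3.5],[[0,0,3],[0,0,0.04],3.5],[[0,0,7],[0,0,0.04],3.5],[[0,0,11],[0,0,0.04],3.5],[[8,11,15],[0,0,0.04],3.5],[[8,11,15],[0,0,0.04],3.5],[[8,11,15],[0,0,0.04],3.5],[[8,11,15],[0,0,0.04],3.5],[[8,11,15],[0,0,0.04],3.5],[[8,11,15],[0,0,0.04],3.5],[[8,11,15],[0,0,0.04],3.5]]'
python3 - <<'E'
from h import *
shot("wrist","w32"); shot("top","t32",(220,120,440,250),3.6); shot("side","s32",(270,120,420,270),4)
print(sensors.sense()["joint_positions"].round(1))
E
```

```text
clock: 44.2
tool_pos: [0.5538, 0.0919, 0.1288]
orientation: [-180.0, 0.1, 90.1]
wrist_force: [-9.4, -7.3, 14.3]
finger_gap: 0.0118
[-1.55359863  2.15322336  1.62304921]
clock: 45.45
tool_pos: [0.634, 0.2029, 0.2765]
orientation: [-180.0, 0.1, 92.3]
wrist_force: [0.5, -0.0, 0.4]
finger_gap: 0.0348
[-45.   30.4  40.5  67.7 -19.2  88.4  -5.8]
```

View pics/w32.png

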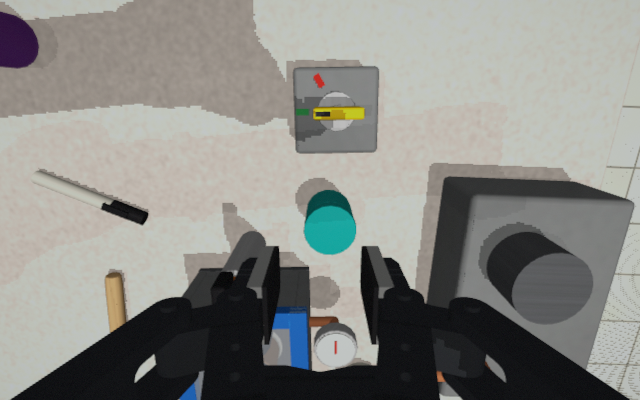

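View pics/t32.png

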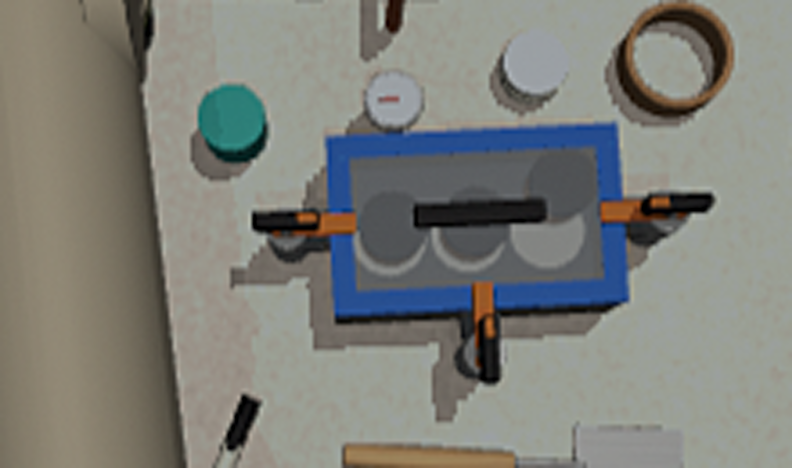

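View pics/s32.png

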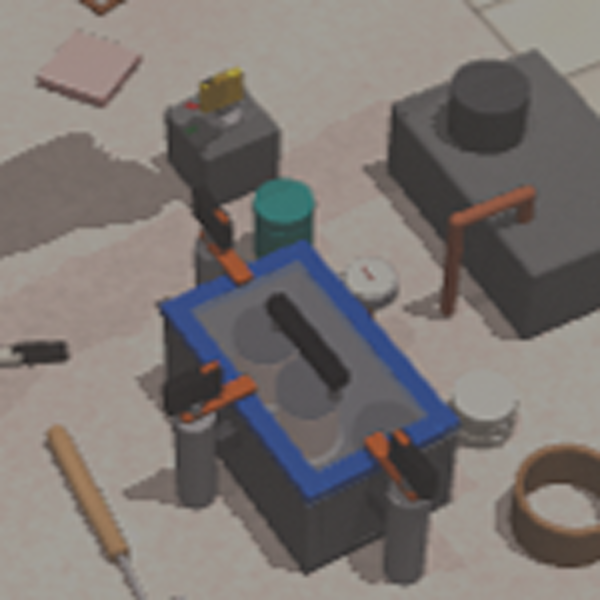

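All three orange arms lie over the lid edge, and the lid is unmoved. Now the key: I'll move above it and turn the jaws across its bar.

```bash
python3 -m inch '[[[1,5.2,-4],[0,0,1.53],3.5],[[1,5.2,-4],[0,0,1.53],3.5],[[1,5.2,-4],[0,0,1.53],3.5],[[1,5.2,-4],[0,0,1.53],3.5],[[1,5.2,-4],[0,0,1.53],3.5],[[1,5.2,-4],[0,0,1.53],3.5],[[1,5.2,-4],[0,0,1.53],3.5],[[1,5.2,-4],[0,0,1.53],3.5],[[1,5.2,-4],[0,0,1.53],3.5],[[1,5.2,-4],[0,0,1.53],3.5],[[1,5.2,-4],[0,0,1.53],3.5],[[1,5.2,-4],[0,0,1.53],3.5],[[1,5.2,-4],[0,0,1.53],3.5],[[1,5.2,-4],[0,0,1.53],3.5],[[1,5.2,-4],[0,0,1.53],3.5]]'
python3 - <<'E'
from h import *
s=sensors.sense();print(s["tool_pos"],s["orientation"],s["joint_positions"].round(1))
im=shot("wrist","w33"); hsv=cv2.cvtColor(im,cv2.COLOR_RGB2HSV)
m=((hsv[...,0]>22)&(hsv[...,0]<35)&(hsv[...,1]>150)&(hsv[...,2]>170)).astype(np.uint8)
cs=max(cv2.findContours(m,0,1)[0],key=cv2.contourArea);print(cv2.minAreaRect(cs),cv2.boundingRect(cs))
shot("wrist","w33z",(250,100,390,250),4)
E
```

```text
clock: 46.85
tool_pos: [0.644, 0.2553, 0.2373]
orientation: [180.0, 0.0, 179.9]
wrist_force: [-0.2, 0.1, -0.5]
finger_gap: 0.0348
[0.64398879 0.25530187 0.2372566 ] [1.79993100e+02 4.54005642e-03 1.79929485e+02] [-37.4  31.8  22.   65.9 -11.4  84.4  72.6]
((326.98504638671875, 199.20074462890625), (48.03998947143555, 11.435714721679688), 87.1375961303711) (321, 175, 13, 49)
```

View pics/w33z.png

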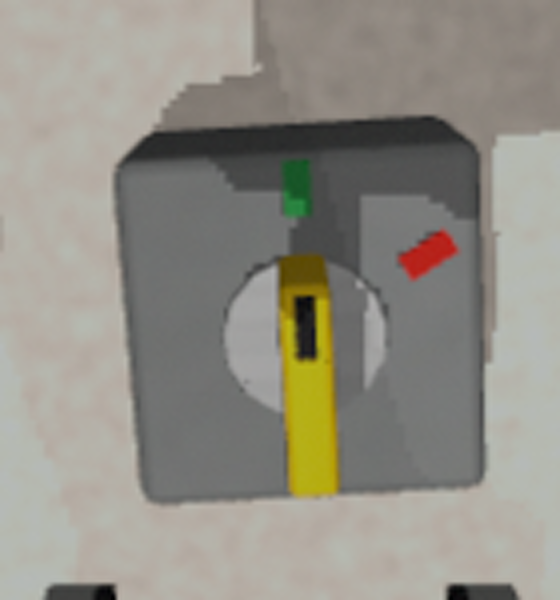

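```bash
python3 - <<'E'
from h import *
bar((304,287),(314,494),z=.121,off=(250,100),k=4)
# box top corners z=.07
print(p2w("wrist",np.array([(118,165),(475,145),(484,480),(150,502)])/4+[250,100],.07).round(4))
print(p2w("wrist",np.array([[305,337]])/4+[250,100],.078))
E
```

```text
ends [[0.6265, 0.2609, 0.121], [0.6667, 0.2629, 0.121]] len 0.0402 mid [0.6466 0.2619 0.121 ] ang(e2->e1) -177.1
tool [0.644  0.2556 0.2371] [-180.     -0.    179.96] shift cm [0.26 0.63]
[[0.6103 0.2218 0.07  ]
 [0.6062 0.2981 0.07  ]
 [0.6817 0.3029 0.07  ]
 [0.6869 0.2266 0.07  ]]
[[0.64624534 0.26184654 0.078     ]]
```

Key axis (.6465,.262) agrees with the box centre (.646,.262), and the bar angle is 183°. I'll descend and grip.

```bash
python3 -m inch '[[[0.26,0.63,-2],[0,0,0.052],3.5],[[0.26,0.63,-6],[0,0,0.052],3.5],[[0.26,0.63,-10],[0,0,0.052],3.5],[[0.26,0.63,-13],[0,0,0.052],3.5],[[0.26,0.63,-14.6],[0,0,0.052],3.5],[[0.26,0.63,-14.8],[0,0,0.052],3.5],[[0.26,0.63,-14.8],[0,0,0.052],3.5],[[0.26,0.63,-14.8],[0,0,0.052],0.3],[[0.26,0.63,-14.8],[0,0,0.052],0.3],[[0.26,0.63,-14.8],[0,0,0.052],0.3],[[0.26,0.63,-14.8],[0,0,0.052],0.3],[[0.26,0.63,-14.8],[0,0,0.052],0.3]]'
python3 - <<'E'
from h import *
print(sensors.sense()["wrist_torque"]);shot("wrist","w34")
E
```

```text
clock: 47.95
tool_pos: [0.6482, 0.2611, 0.0916]
orientation: [-180.0, 0.2, -177.0]
wrist_force: [-2.6, -5.6, 6.7]
finger_gap: 0.009
[-0.91509487  0.35479057  0.03535303]
```

View pics/w34.png

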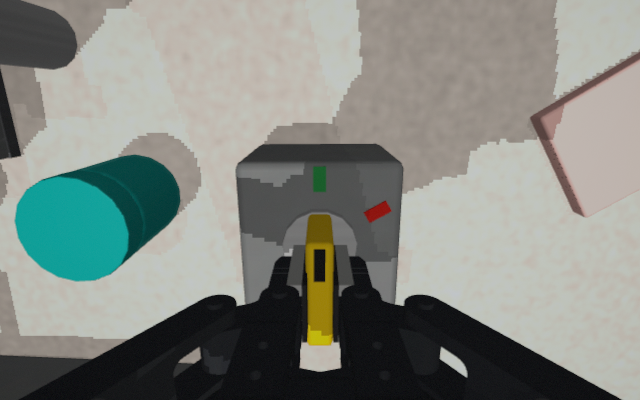

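```bash
python3 -m inch '[[[0,0,0],[0,0,-0.11],0.3],[[0,0,0],[0,0,-0.22],0.3],[[0,0,0],[0,0,-0.33],0.3],[[0,0,0],[0,0,-0.44],0.3],[[0,0,0],[0,0,-0.55],0.3],[[0,0,0],[0,0,-0.66],0.3],[[0,0,0],[0,0,-0.77],0.3],[[0,0,0],[0,0,-0.88],0.3],[[0,0,0],[0,0,-0.97],0.3],[[0,0,0],[0,0,-1.04],0.3],[[0,0,0],[0,0,-1.09],0.3],[[0,0,0],[0,0,-1.09],0.3]]'
python3 - <<'E'
from h import *
s=sensors.sense();print(s["wrist_torque"],s["orientation"])
E
```

```text
clock: 49.0
tool_pos: [0.6477, 0.2598, 0.0917]
orientation: [180.0, 0.2, 120.3]
wrist_force: [-5.5, -9.6, 9.2]
finger_gap: 0.0095
[-1.91960422  1.07774659  0.86056619] [1.79950950e+02 1.50311337e-01 1.20347979e+02]
```

Reaction torque is 0.86 N m, well over the 0.15 N m spring, so the key is at the START stop. I'll hold about 0.5 s and then open wide so it springs free.

```bash
python3 -m inch '[[[0,0,0],[0,0,-0.015],0.3],[[0,0,0],[0,0,-0.015],0.3],[[0,0,0],[0,0,-0.015],0.3],[[0,0,0],[0,0,-0.015],0.3],[[0,0,0],[0,0,-0.015],0.3]]'
python3 - <<'E'
from h import *
s=sensors.sense();print(s["wrist_torque"]); shot("wrist","w35")
E
python3 -m inch '[[[0,0,0],[0,0,-0.015],8.2],[[0,0,0],[0,0,0],8.2],[[0,0,0],[0,0,0],8.2],[[0,0,0],[0,0,0],8.2],[[0,0,0],[0,0,0],8.2],[[0,0,0],[0,0,0],8.2],[[0,0,0],[0,0,0],8.2],[[0,0,0],[0,0,0],8.2]]'
python3 - <<'E'
from h import *
shot("wrist","w36")
E
```

```text
clock: 49.42
tool_pos: [0.6477, 0.2598, 0.0916]
orientation: [179.9, 0.1, 119.7]
wrist_force: [-4.5, -9.3, 9.1]
finger_gap: 0.0092
[-1.96714661  1.0355253   0.90137926]
clock: 50.13
tool_pos: [0.6466, 0.2626, 0.0889]
orientation: [-180.0, -0.0, 119.8]
wrist_force: [-0.1, 0.2, -0.3]
finger_gap: 0.082
```

View pics/w35.png

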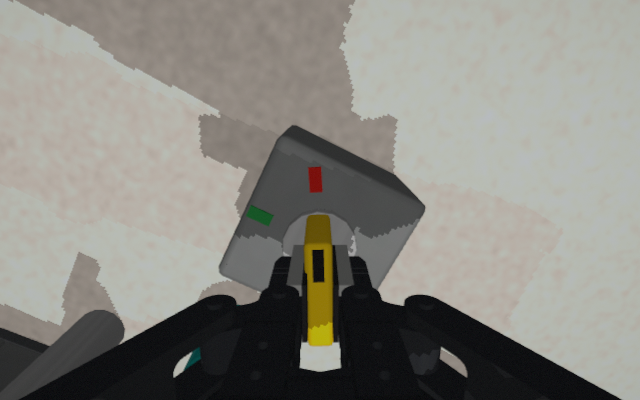

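View pics/w36.png

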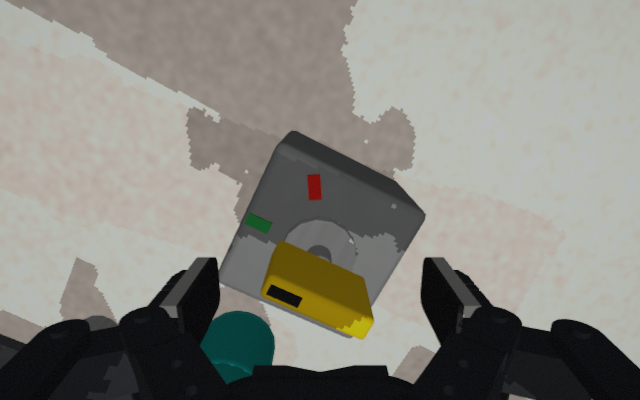

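The key aligned with the red mark, then sprang back to green. I'll retreat upward and do the final checks.

```bash
python3 -m inch '[[[0,0,4],[0,0,0],8.2],[[0,0,8],[0,0,0],8.2],[[0,0,12],[0,0,0],8.2],[[0,0,16],[0,0,0],8.2],[[-5,20,22],[0,0,0],8.2],[[-5,20,22],[0,0,0],8.2],[[-5,20,22],[0,0,0],8.2],[[-5,20,22],[0,0,0],8.2],[[-5,20,22],[0,0,0],8.2],[[-5,20,22],[0,0,0],8.2],[[-5,20,22],[0,0,0],8.2],[[-5,20,22],[0,0,0],8.2]]'
python3 - <<'E'
from h import *
im=shot("top","t37"); v=im[120:250,220:440,::-1]; cv2.imwrite("pics/t37z.png",cv2.resize(v,None,fx=3.6,fy=3.6,interpolation=cv2.INTER_CUBIC))
shot("side","s37",(210,90,440,310),2.7)
E
```

```text
clock: 51.18
tool_pos: [0.5966, 0.4628, 0.3084]
orientation: [-180.0, 0.0, 119.8]
wrist_force: [1.3, 0.4, -0.2]
finger_gap: 0.0824
```

View pics/t37.png

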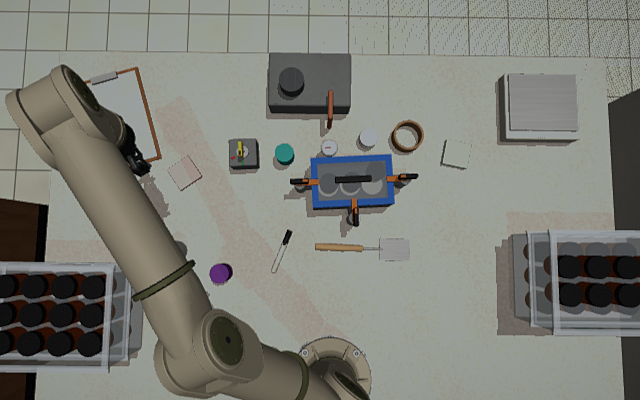

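View pics/t37z.png

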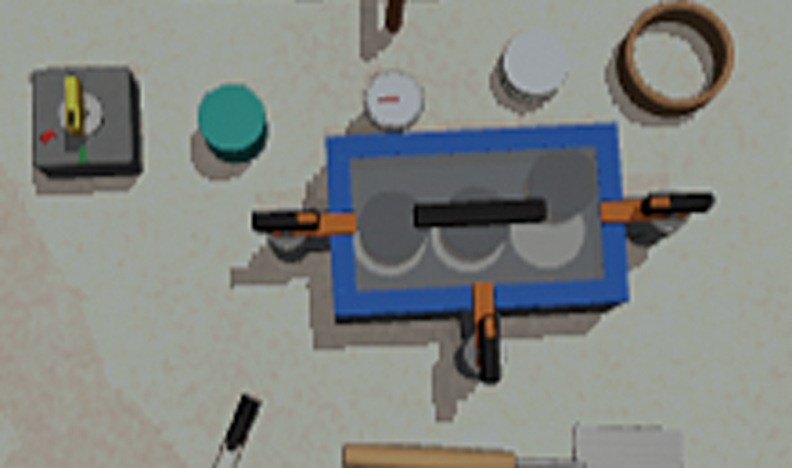

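View pics/s37.png

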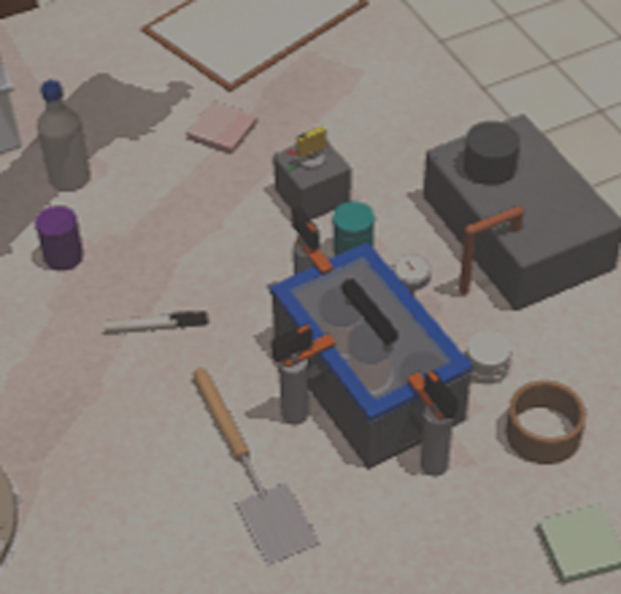

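The lid is clamped, the key is at RUN, and the bystanders are where they were. I'm handing in.

```bash
python3 -c "
from bench import job_done; print(job_done())"
```

```text
the job is handed in; nothing more can be done
None
```

The seal test is done and handed in at about 51 s of the 200 s allowed; no verdict is reported. All three loose jars are upright in the chamber and the lid is on. The three clamp knobs were turned to their end stops (reaction torques 1.5, 1.7 and 1.6 N m). The key was then turned to START, held about 0.5 s, and released.

**Last checks:**
- **Clamps:** the final pictures show all three orange arms over the lid edge.
- **Lid:** measured before clamping, it matched the chamber within about 1–2 mm and 0.5°. Later pictures show no shift.
- **Key:** its black mark was at red while held, and it is back at green (RUN).
- **Bystanders and look-alikes:** all looked unmoved in the final pictures.

**One thing disagreed:** before I closed the clamps, the first jar I placed turned out to have been knocked about 25 mm sideways off its white disc. It is still upright inside the chamber and clear of the wall and lid, so I left it there. The wrist camera also read the knob positions 3–5 mm off, and I corrected for that on the left knob.

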